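# Scoop the brass bushes into a tray and slide it onto the bench scale

### The job

Use the hand scoop to move every brass bush from the grey bin into the blue tray on the packing block; keep the fingers off the bushes in the bin, though a bush spilled outside it may be picked up by hand. Only when all are in the tray, slide the tray across the gap, flat and never lifted or tipped, until it stands squarely on the middle of the scale's platform. Leave the scoop standing upright on its mat and do not disturb the other things on the bench.

Things in the scene. Friction and masses are not known exactly. Their poses are not given: they have to be found in the camera images.
- bin: fixed open grey plastic box, 280 mm long (its x axis, about away from the robot) x 140 mm wide x 45 mm high outside, walls and floor 4 mm thick, flat floor; origin at the centre of its underside. The end at negative x starts empty, so the scoop can be set down there
- bush1: loose round brass bush, 26 mm across, 18 mm high, 45 g, oiled and slippery, edges chamfered (5.5 mm in, 4 mm high); origin at the centre of one end face, z along its axis. At the start 8 to 12 of the twelve are there (None if absent), each on end on the bin floor, in the far half of the bin (bin-frame x above -10 mm)
- bush2: another such bush, as bush1
- bush3: another such bush, as bush1
- bush4: another such bush, as bush1
- bush5: another such bush, as bush1
- bush6: another such bush, as bush1
- bush7: another such bush, as bush1
- bush8: another such bush, as bush1
- bush9: another such bush, as bush1
- bush10: another such bush, as bush1
- bush11: another such bush, as bush1
- bush12: another such bush, as bush1
- mat: fixed black rubber mat, 120 x 120 x 3 mm, on which the scoop stands at the start; origin at the centre of its underside
- scoop: loose polished metal hand scoop, 160 g, standing on its flat pan on the mat. Pan 90 mm long (its x from -40 to +50 mm), 56 mm wide (y); floor 2 mm thick; side walls 24 mm high that end 28 mm short of the lip, back wall 30 mm; all 2 to 3 mm thick; open at the +x end. An upright black handle stands at the back (see scoop_grip). Origin on the underside, 50 mm behind the lip; z up
- scoop_grip (a point): point on the axis of the scoop's upright handle, at x = -40 mm, 85 mm above the pan's underside. The handle is 24 mm (scoop x) by 30 mm (scoop y) and runs from 30 to 114 mm above the underside; axes as the scoop's
- scoop_lip (a point): middle of the scoop's front lip, at its lower edge; the pan's floor thins from 2 to 0.5 mm over the last 16 mm before it (x = +50 mm, z = 0 in the scoop's frame)
- block: fixed packing block with a 200 x 200 mm steel top 40 mm above the bench; origin at the centre of its underside, its y axis points away from the scale
- tray: loose open blue steel tray, 110 mm (x) x 160 mm (y) x 32 mm high outside, walls and floor 4 mm, about 0.7 kg, on the block at the start, its long side pointing at the scale; origin at the centre of its underside
- scale: fixed bench scale beyond the gap, on the block's negative y side and square to it: flat metal platform 200 x 200 mm, 38 mm above the bench (2 mm lower than the block); display, 50 mm high, beyond its +x edge; origin under the platform's centre, at bench level. The gap between block and platform is 30 to 45 mm wide
- boot: bystander: black ribbed rubber boot standing on end, 52 mm across, 62 mm high; origin at the centre of its underside
- jar: bystander: small glass jar with a dark lid, 44 mm across, 52 mm high; origin at the centre of its underside
- spray: bystander: white spray can, 54 mm across, 150 mm high; origin at the centre of its underside

How it is judged:
On the way, in this order (a step that is already met when the one before it is completed fails the run):
1. every bush lies in the tray while the tray is still on the block (x of bush1 in the frame of tray between -0.053 and 0.053 m and y of bush1 in the frame of tray between -0.078 and 0.078 m and z of bush1 in the frame of tray between -0.002 and 0.045 m and x of bush2 in the frame of tray between -0.053 and 0.053 m and y of bush2 in the frame of tray between -0.078 and 0.078 m and z of bush2 in the frame of tray between -0.002 and 0.045 m and x of bush3 in the frame of tray between -0.053 and 0.053 m and y of bush3 in the frame of tray between -0.078 and 0.078 m and z of bush3 in the frame of tray between -0.002 and 0.045 m and x of bush4 in the frame of tray between -0.053 and 0.053 m and y of bush4 in the frame of tray between -0.078 and 0.078 m and z of bush4 in the frame of tray between -0.002 and 0.045 m and x of bush5 in the frame of tray between -0.053 and 0.053 m and y of bush5 in the frame of tray between -0.078 and 0.078 m and z of bush5 in the frame of tray between -0.002 and 0.045 m and x of bush6 in the frame of tray between -0.053 and 0.053 m and y of bush6 in the frame of tray between -0.078 and 0.078 m and z of bush6 in the frame of tray between -0.002 and 0.045 m and x of bush7 in the frame of tray between -0.053 and 0.053 m and y of bush7 in the frame of tray between -0.078 and 0.078 m and z of bush7 in the frame of tray between -0.002 and 0.045 m and x of bush8 in the frame of tray between -0.053 and 0.053 m and y of bush8 in the frame of tray between -0.078 and 0.078 m and z of bush8 in the frame of tray between -0.002 and 0.045 m and x of bush9 in the frame of tray between -0.053 and 0.053 m and y of bush9 in the frame of tray between -0.078 and 0.078 m and z of bush9 in the frame of tray between -0.002 and 0.045 m and x of bush10 in the frame of tray between -0.053 and 0.053 m and y of bush10 in the frame of tray between -0.078 and 0.078 m and z of bush10 in the frame of tray between -0.002 and 0.045 m and x of bush11 in the frame of tray between -0.053 and 0.053 m and y of bush11 in the frame of tray between -0.078 and 0.078 m and z of bush11 in the frame of tray between -0.002 and 0.045 m and x of bush12 in the frame of tray between -0.053 and 0.053 m and y of bush12 in the frame of tray between -0.078 and 0.078 m and z of bush12 in the frame of tray between -0.002 and 0.045 m and y of tray in the frame of block above -0.08 m), for 0.3 s.
2. the tray, with every bush in it, stands wholly on the scale's platform (x of tray in the frame of scale between -0.04 and 0.04 m and y of tray in the frame of scale between -0.025 and 0.025 m and angle between the x axis of tray and the x axis of scale, either way round below 0.25 rad and x of bush1 in the frame of tray between -0.053 and 0.053 m and y of bush1 in the frame of tray between -0.078 and 0.078 m and z of bush1 in the frame of tray between -0.002 and 0.045 m and x of bush2 in the frame of tray between -0.053 and 0.053 m and y of bush2 in the frame of tray between -0.078 and 0.078 m and z of bush2 in the frame of tray between -0.002 and 0.045 m and x of bush3 in the frame of tray between -0.053 and 0.053 m and y of bush3 in the frame of tray between -0.078 and 0.078 m and z of bush3 in the frame of tray between -0.002 and 0.045 m and x of bush4 in the frame of tray between -0.053 and 0.053 m and y of bush4 in the frame of tray between -0.078 and 0.078 m and z of bush4 in the frame of tray between -0.002 and 0.045 m and x of bush5 in the frame of tray between -0.053 and 0.053 m and y of bush5 in the frame of tray between -0.078 and 0.078 m and z of bush5 in the frame of tray between -0.002 and 0.045 m and x of bush6 in the frame of tray between -0.053 and 0.053 m and y of bush6 in the frame of tray between -0.078 and 0.078 m and z of bush6 in the frame of tray between -0.002 and 0.045 m and x of bush7 in the frame of tray between -0.053 and 0.053 m and y of bush7 in the frame of tray between -0.078 and 0.078 m and z of bush7 in the frame of tray between -0.002 and 0.045 m and x of bush8 in the frame of tray between -0.053 and 0.053 m and y of bush8 in the frame of tray between -0.078 and 0.078 m and z of bush8 in the frame of tray between -0.002 and 0.045 m and x of bush9 in the frame of tray between -0.053 and 0.053 m and y of bush9 in the frame of tray between -0.078 and 0.078 m and z of bush9 in the frame of tray between -0.002 and 0.045 m and x of bush10 in the frame of tray between -0.053 and 0.053 m and y of bush10 in the frame of tray between -0.078 and 0.078 m and z of bush10 in the frame of tray between -0.002 and 0.045 m and x of bush11 in the frame of tray between -0.053 and 0.053 m and y of bush11 in the frame of tray between -0.078 and 0.078 m and z of bush11 in the frame of tray between -0.002 and 0.045 m and x of bush12 in the frame of tray between -0.053 and 0.053 m and y of bush12 in the frame of tray between -0.078 and 0.078 m and z of bush12 in the frame of tray between -0.002 and 0.045 m), for 0.3 s.
At the end, for the whole second after the job is handed in: Every bush lies in the tray; the tray is on the scale platform, within 25 mm of its centre along the slide (y), 40 mm across it (x) and 0.25 rad of square; the scoop stands upright on the mat, its origin within 50 mm of the mat centre each way; all at rest (all of step 2 and height (world z) of tray below 0.043 m and linear speed of each of tray, scoop below 0.02 m/s and x of scoop in the frame of mat between -0.05 and 0.05 m and y of scoop in the frame of mat between -0.05 and 0.05 m and height (world z) of scoop below 0.012 m and angle between scoop's own z axis and vertical below 0.1 rad and linear speed of each of bush1, bush2, bush3, bush4, bush5, bush6, bush7, bush8, bush9, bush10, bush11, bush12 below 0.03 m/s); the robot touches nothing.
It fails at once if the fingers touch a bush that lies in the bin ((contact force between the fingers and bush1 above 0.5 N and x of bush1 in the frame of bin between -0.136 and 0.136 m and y of bush1 in the frame of bin between -0.066 and 0.066 m and z of bush1 in the frame of bin below 0.03 m) or (contact force between the fingers and bush2 above 0.5 N and x of bush2 in the frame of bin between -0.136 and 0.136 m and y of bush2 in the frame of bin between -0.066 and 0.066 m and z of bush2 in the frame of bin below 0.03 m) or (contact force between the fingers and bush3 above 0.5 N and x of bush3 in the frame of bin between -0.136 and 0.136 m and y of bush3 in the frame of bin between -0.066 and 0.066 m and z of bush3 in the frame of bin below 0.03 m) or (contact force between the fingers and bush4 above 0.5 N and x of bush4 in the frame of bin between -0.136 and 0.136 m and y of bush4 in the frame of bin between -0.066 and 0.066 m and z of bush4 in the frame of bin below 0.03 m) or (contact force between the fingers and bush5 above 0.5 N and x of bush5 in the frame of bin between -0.136 and 0.136 m and y of bush5 in the frame of bin between -0.066 and 0.066 m and z of bush5 in the frame of bin below 0.03 m) or (contact force between the fingers and bush6 above 0.5 N and x of bush6 in the frame of bin between -0.136 and 0.136 m and y of bush6 in the frame of bin between -0.066 and 0.066 m and z of bush6 in the frame of bin below 0.03 m) or (contact force between the fingers and bush7 above 0.5 N and x of bush7 in the frame of bin between -0.136 and 0.136 m and y of bush7 in the frame of bin between -0.066 and 0.066 m and z of bush7 in the frame of bin below 0.03 m) or (contact force between the fingers and bush8 above 0.5 N and x of bush8 in the frame of bin between -0.136 and 0.136 m and y of bush8 in the frame of bin between -0.066 and 0.066 m and z of bush8 in the frame of bin below 0.03 m) or (contact force between the fingers and bush9 above 0.5 N and x of bush9 in the frame of bin between -0.136 and 0.136 m and y of bush9 in the frame of bin between -0.066 and 0.066 m and z of bush9 in the frame of bin below 0.03 m) or (contact force between the fingers and bush10 above 0.5 N and x of bush10 in the frame of bin between -0.136 and 0.136 m and y of bush10 in the frame of bin between -0.066 and 0.066 m and z of bush10 in the frame of bin below 0.03 m) or (contact force between the fingers and bush11 above 0.5 N and x of bush11 in the frame of bin between -0.136 and 0.136 m and y of bush11 in the frame of bin between -0.066 and 0.066 m and z of bush11 in the frame of bin below 0.03 m) or (contact force between the fingers and bush12 above 0.5 N and x of bush12 in the frame of bin between -0.136 and 0.136 m and y of bush12 in the frame of bin between -0.066 and 0.066 m and z of bush12 in the frame of bin below 0.03 m)).
It fails at once if the tray is lifted: its underside centre more than 15 mm above the block's top (height (world z) of tray above 0.055 m).
It fails at once if the tray sags or tips by more than 0.12 rad (angle between tray's own z axis and vertical above 0.12 rad).
It fails at once if a bystander is moved more than 40 mm or knocked over (distance of any of boot, jar, spray from where it was at the start of the episode above 0.04 m or angle between any of boot, jar, spray's own z axis and vertical above 0.5 rad).
Of bush1, bush2, bush3, bush4, bush5, bush6, bush7, bush8, bush9, bush10 only 6 to 10 are there at a start; the rules pass over those that are not, and their reading is None.
At some moment in a run one of scoop, tray may be knocked a few centimetres aside while the robot is not near it.
It also fails if it takes over 210 s, if anything falls off the work surface, if the arm or the gripper's body presses on something with over 40 N, if the wrist force passes 120 N, or if a joint passes its speed limit or range.

### The arm

A 7-joint arm with a two-finger parallel gripper is mounted at the origin on the work surface. World frame = base frame: x ahead of the robot, y to its left, z up, the work surface at z = 0. Lengths are in m, angles in rad, forces in N, time in s.
With the tool pointing down it reaches from about 0.4 to 0.875 m from the base axis. Payload 6.5 kg.
Tool frame: the origin (TCP) lies at the very end of the fingers, on their centre line; the grasp point (between the pads) lies 19 mm behind it; z points along the fingers, y is the line along which they close (so a half turn about z gives the same grasp; the last joint's range is limited). The gripper opens to 85 mm and grips with 20 to 120 N. Pads are 22 mm wide; open, the fingers measure 114 mm over their backs; the gripper's body (76 mm by 85 mm) begins 54 mm behind the grasp point. The pads swing forward as they close: fully open they stand 13 mm farther back than shut.
Start: joints at [-1.219, 0.536, -0.004, 1.538, 0.003, 1.067, -0.071], TCP at [0.264, 0.594, 0.231] pointing down, gripper open.
Joint ranges: [-2.7, 2.7], [-0.37, 2.16], [-1.27, 1.26], [0.24, 2.4], [-1.31, 4.45], [0.19, 1.91], [-2.76, 2.76]. Speed limits (rad/s): [2.39, 2.39, 3.14, 3.14, 3.14, 3.14, 3.14].

### API

Orientations are given as a unit quaternion [w, x, y, z].
In Python, from workcell import ctrl, read_camera, camera_params gives the robot as it stands. The module is installed in compiled form; this text tells all that it offers.
- The arm moves only by the tool servo_tool, never from a script. Its argument "steps" is a list of rows, each a list of 7 numbers: the opening, from 0 (shut) to 1 (fully open), then the shift along the tool's x, y, z in mm, then the turn, a rotation vector about the tool's x, y, z in rad. A call has 1 to 10 rows; each row shifts and turns the commanded pose from where the row before left it, along the tool's axes as they then stand; what a row does not reach is not made up. A row lasts 1/8 s, in which the tool goes at most 62.5 mm and 10.7 degrees, less where a joint would pass 70% of its speed; a pose out of reach is approached as far as the arm can. A call with a gripper value outside its range is refused whole. The fingers move at their own pace and stop on an object; "grip_force" is the grip in N (left out, the last holds). Time passes only in rows, so rows that do not move let the fingers close. It gives the time, the measured TCP pose, the force, the opening and the grip force at its end, in the units of the state.
- ctrl.get_obs(): the state, without advancing time (a new reading comes with each control period).
- read_camera(name): name is "scene" or "top" or "wrist"; returns (picture, depth): 400x640x3 uint8, red, green, blue; 400x640 float32, m along the optical axis (not along the pixel's ray), 0 where there is no reading.
- camera_params(name): a dict with "K" (3x3 intrinsics, pixels), "eye" and "rotation" of the camera in the world. Camera axes: x right, y down, z forward; pixel columns grow to the right and rows downward; lengths in m; the calibration is good to about 2 mm. A picture is of the moment at which its call begins: read the wrist's pose just before it. camera_params takes no time and is no camera call; for the wrist camera it gives the pose at the moment of the call.
- ctrl.hand_in(): hands the job in; it is judged then, once.
The state is a dict: "time": time; "qpos": joint angles; "qd": joint speeds; "effort": joint torques, N m; "tcp_pos": TCP position; "eef_rot": TCP orientation; "ft_force": force on the tool from outside, world axes, zero at the start; "torque": the same for the moment, N m; "opening": finger opening in m; "finger_force": force on a finger pad.
Only numpy, scipy, OpenCV 4.12 (cv2) and the standard library are available. Lean on these libraries where they do the work, as an engineer would, in place of code of your own. Each camera call takes 0.05 s, during which the arm holds its last target. There are 200 camera calls.

## Working session

There is one attempt and no reset: what is moved stays moved. The work goes in short steps, Python scripts to look and compute and a tool call to move; the robot and the scene stay as the last step left them, time stands still between calls to the robot, and variables do not carry over. Pictures are saved under pics/ and viewed, at most 14 in all, crops included, and the job is handed in when it is done.

Besides the shell and the picture viewer there is one more tool, called after "Emit:" as name([rows], argument=value, ...), one row to a line, values as JSON. servo_tool: Moves the arm, as the interface text tells. Its arguments: {"type":"object","properties":{"steps":{"type":"array"},"grip_force":{"type":"number"}},"required":["steps"]}

```bash
mkdir -p pics
cat > h.py <<'E'
import numpy as np, cv2
from workcell import ctrl, read_camera, camera_params
from scipy.spatial.transform import Rotation as R
def cam(name, fn=None):
    p=camera_params(name); im,d=read_camera(name)
    if fn: cv2.imwrite('pics/'+fn, im[:,:,::-1])
    return im,d,p
def ray(p,uv,z):
    uv=np.atleast_2d(uv).astype(float); K=np.array(p['K']);Rm=np.array(p['rotation']);e=np.array(p['eye'])
    r=np.c_[(uv[:,0]-K[0,2])/K[0,0],(uv[:,1]-K[1,2])/K[1,1],np.ones(len(uv))]@Rm.T
    return e+r*((z-e[2])/r[:,2])[:,None]
def cloud(d,p):
    K=np.array(p['K']);v,u=np.mgrid[:400,:640]
    c=np.stack([(u-K[0,2])/K[0,0]*d,(v-K[1,2])/K[1,1]*d,d],-1)
    return c@np.array(p['rotation']).T+np.array(p['eye'])
E
python3 - <<'E'
from h import *
for n in ['scene','top']:
    im,d,p=cam(n,n+'0.png'); print(n,p,(d>0).mean())
o=ctrl.get_obs();print(o)
E
```

```text
scene {'K': array([[437.70911048,   0.        , 318.80764989],
       [  0.        , 437.70911048, 196.09462036],
       [  0.        ,   0.        ,   1.        ]]), 'eye': array([1.1019314 , 0.78608163, 0.91783264]), 'rotation': array([-0.13006993,  0.27106747,  0.87073159, -0.38914103])} 0.99594140625
top {'K': array([[404.59785618,   0.        , 322.84714252],
       [  0.        , 404.59785618, 200.43887282],
       [  0.        ,   0.        ,   1.        ]]), 'eye': array([0.49170415, 0.02297208, 0.98117304]), 'rotation': array([ 0.03012575, -0.70047022,  0.71301372, -0.00673354])} 0.99621484375
{'time': 0.1, 'qpos': array([-1.21923719,  0.5371133 , -0.00444454,  1.53876389,  0.0025866 ,
        1.06728184, -0.07120155]), 'qd': array([ 0.00052183,  0.00028661, -0.00075854, -0.00306036,  0.00072935,
       -0.0015944 , -0.00127284]), 'effort': array([ 2.86022929e-03, -5.84559739e+01,  1.05191343e+00, -2.59778291e+01,
        1.27091192e-02,  4.58564187e-03, -2.08371705e-05]), 'tcp_pos': array([0.26349134, 0.59358459, 0.23048986]), 'eef_rot': array([-1.12238633e-04,  2.07330261e-01,  9.78270696e-01, -7.72203789e-04]), 'ft_force': array([-0.00876746, -0.8266743 ,  0.09130588]), 'torque': array([-0.01620272,  0.02085488, -0.0016963 ]), 'finger_force': 0.0, 'opening': 0.08513997087267167}
```

```bash
sed -i "s/    p=camera_params(name); im/    p=camera_params(name); p['rotation']=R.from_quat(np.roll(p['rotation'],-1)).as_matrix(); im/" h.py
python3 - <<'E'
import cv2,numpy as np
cv2.imwrite('pics/a.png',cv2.resize(cv2.imread('pics/top0.png'),(800,500)))
E
```

```text
(no output)
```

View pics/top0.png

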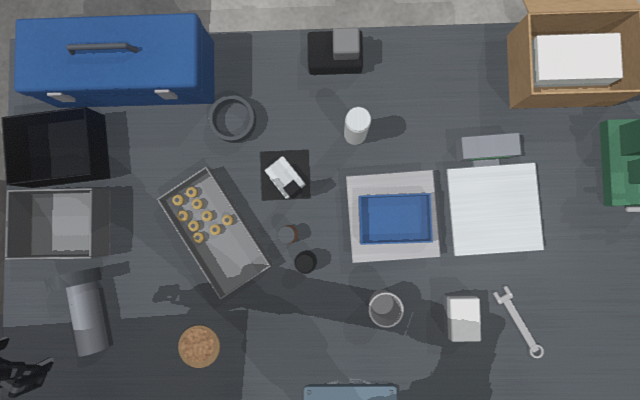

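View pics/scene0.png

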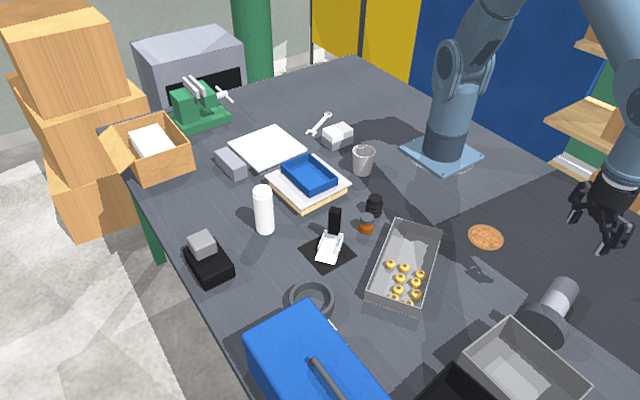

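```bash
cat >> h.py <<'E'
def rect(mask,p,z,mn=60):
    "largest blob -> minAreaRect in world plane z: centre, (long,short), yaw of long deg"
    c,_=cv2.findContours(mask.astype(np.uint8),cv2.RETR_EXTERNAL,cv2.CHAIN_APPROX_NONE)
    c=max(c,key=cv2.contourArea)[:,0]
    w=ray(p,c,z)[:,:2]
    (x,y),(a,b),t=cv2.minAreaRect((w*1000).astype(np.float32))
    if a<b: a,b,t=b,a,t+90
    return np.round([x,y,a,b,(t+90)%180-90],1)
def top(fn=None):
    im,d,p=cam('top',fn); P=cloud(d,p); h=cv2.cvtColor(im,cv2.COLOR_RGB2HSV); return im,d,p,P,h
def bushes(h,P,p,box=None,z=0.022):
    m=((h[...,0]>12)&(h[...,0]<32)&(h[...,1]>90)&(h[...,2]>70)).astype(np.uint8)
    if box: 
        k=np.zeros_like(m);k[box[1]:box[3],box[0]:box[2]]=1;m*=k
    return m
E
python3 - <<'E'
from h import *
im,d,p,P,h=top()
X,Y,Z=P[...,0],P[...,1],P[...,2]
roi=lambda x0,y0,x1,y1:(np.add.outer(np.arange(400)*0,np.arange(640))>=x0)&(np.arange(640)[None]<=x1)&(np.arange(400)[:,None]>=y0)&(np.arange(400)[:,None]<=y1)
print('bench z',np.median(Z[340:360,260:290]))
print('bin',rect(roi(150,160,275,305)&(Z>0.03),p,0.045))
b=bushes(h,P,p,(150,160,275,300)); n,l,s,c=cv2.connectedComponentsWithStats(b)
for i in range(1,n):
    if s[i,4]>8: print(s[i,4],c[i].round(1),(ray(p,c[i],0.022)*1000).round()[0,:2])
blue=(h[...,0]>100)&(h[...,0]<125)&(h[...,1]>120)
print('tray',rect(blue&roi(340,160,450,270),p,0.072))
print('block',rect((Z>0.03)&roi(335,160,443,270),p,0.04))
print('scale',rect((Z>0.025)&(Z<0.047)&roi(440,150,560,262),p,0.038))
print('mat',rect((h[...,2]<45)&roi(255,145,315,205),p,0.003), rect((h[...,2]<70)&roi(255,145,315,205),p,0.003))
sc=(Z>0.012)&roi(255,145,320,205)
print('scoop all',rect(sc,p,0.02)); hd=(Z>0.09)&roi(255,145,320,205)
print('handle px',hd.sum(), P[hd].mean(0) if hd.sum() else 0, rect(hd,p,0.114))
for nm,r,z in [('jar',roi(278,224,300,244),.03),('boot',roi(293,248,320,274),.03),('spray',roi(340,100,375,148),.1)]:
    q=P[(Z>z)&r]; print(nm,(np.median(q,0)*1000).round(),q[:,2].max())
cv2.imwrite('pics/crop.png',cv2.resize(im[140:310,150:320,::-1],None,fx=3.5,fy=3.5,interpolation=cv2.INTER_CUBIC))
E
```

```text
bench z 0.00026665606469900016
bin [472.9 311.2 279.3 143.7  32.7]
69 [191.7 191.8] [569. 369.]
71 [178.3 199.7] [550. 402.]
67 [197.6 203.5] [540. 355.]
69 [183.1 215.5] [512. 390.]
67 [207.4 215.6] [511. 331.]
66 [227.8 219.5] [501. 282.]
72 [193.8 225.5] [488. 364.]
66 [215.3 229.3] [478. 312.]
69 [198.3 237.3] [460. 353.]
tray [ 496.6 -107.7  158.3  107.2  -89. ]
block [ 502.4 -106.1  202.8  200.   -86.9]
scale [ 514.6 -339.4  202.2  200.   -86.9]
mat [561.9 119.5  32.3  10.  -56. ] [607.9 145.9 120.3 119.9 -88.7]
scoop all [585.3 137.7  72.6  59.5  37.7]
handle px 199 [0.55715712 0.10913863 0.20671115] [565.5 118.6  32.   27.5 -52.2]
jar [465. 139.  52.] 0.9811730380658745
boot [401.  97.  61.] 0.9811730380658745
spray [698. -23. 149.] 0.9811730380658745
```

View pics/crop.png

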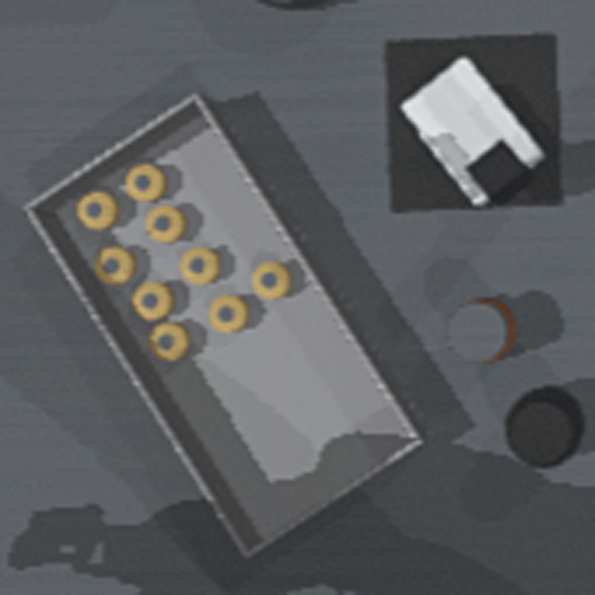

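```bash
cat >> h.py <<'E'
import json
M=np.array([[0,1,0],[1,0,0],[0,0,-1.]])
TOFF=np.array([-40,0,66.])   # TCP in scoop frame, mm
def scoop_goal(yaw,pitch,ref,world,roll=0,toff=None):
    "scoop yaw/pitch(lip down +) deg, ref point in scoop frame mm placed at world mm -> (pos,R) of TCP"
    Rs=R.from_euler('ZYX',[yaw,pitch,roll],degrees=True).as_matrix()
    t=TOFF if toff is None else toff
    return np.array(world,float)+Rs@(np.array(t)-np.array(ref,float)), Rs@M
def now():
    o=ctrl.get_obs(); return np.array(o['tcp_pos'])*1000, R.from_quat(np.roll(o['eef_rot'],-1)).as_matrix()
def plan(goals,start=None,op=1.0):
    "goals: list of (pos,R,maxmm,maxrad); prints rows"
    p,Rm=start or now(); rows=[]
    for g in goals:
        gp,gR,mm,mr=g; dr=R.from_matrix(Rm.T@gR).magnitude()
        n=int(np.ceil(max(np.linalg.norm(gp-p)/mm,dr/mr,1)))
        p0,R0=p.copy(),Rm.copy(); v=R.from_matrix(R0.T@gR).as_rotvec()
        for i in range(1,n+1):
            tp=p0+(gp-p0)*i/n; tR=R0@R.from_rotvec(v*i/n).as_matrix()
            sh=np.round(Rm.T@(tp-p),0 if i<n else 1); rv=np.round(R.from_matrix(Rm.T@tR).as_rotvec(),2 if i<n else 3)
            p=p+Rm@sh; Rm=Rm@R.from_rotvec(rv).as_matrix()
            rows.append([op]+[float(x)+0 for x in sh]+[float(x)+0 for x in rv])
    for i in range(0,len(rows),10): print('['+','.join('['+','.join('%g'%x for x in r)+']' for r in rows[i:i+10])+']')
    return p,Rm
E
python3 - <<'E'
from h import *
a=scoop_goal(37.8,0,[-40,0,0],[565.5,118.6,3])
hi=a[0]+[0,0,120]
s=plan([(hi,a[1],50,.15),(a[0]+[0,0,40],a[1],45,.15),(a[0],a[1],20,.1)])
E
```

```text
[[1,-39,-26,4,0,0,0.04],[1,-40,-24,3,0,0,0.04],[1,-41,-23,4,0,0,0.04],[1,-42,-21,3,0,0,0.04],[1,-43,-20,4,0,0,0.05],[1,-43,-17,3,0,0,0.04],[1,-45,-15,4,0,0,0.04],[1,-44,-14,3,0,0,0.04],[1,-46,-12,4,0,0,0.04],[1,-46,-10,3,0,0,0.04]]
[[1,-46,-8,4,0,0,0.04],[1,-46.3,-6.7,3.1,-0.001,0.001,0.043],[1,0,0,40,0,0,0],[1,0,0,40,0,0,0],[1,0,0,20,0,0,0],[1,0,0,20,0,0,0]]
```

Emit:
servo_tool([
  [1, -39, -26, 4, 0, 0, 0.04],
  [1, -40, -24, 3, 0, 0, 0.04],
  [1, -41, -23, 4, 0, 0, 0.04],
  [1, -42, -21, 3, 0, 0, 0.04],
  [1, -43, -20, 4, 0, 0, 0.05],
  [1, -43, -17, 3, 0, 0, 0.04],
  [1, -45, -15, 4, 0, 0, 0.04],
  [1, -44, -14, 3, 0, 0, 0.04],
  [1, -46, -12, 4, 0, 0, 0.04],
  [1, -46, -10, 3, 0, 0, 0.04],
])

```text
time: 1.4
tcp_pos: [0.5162, 0.1967, 0.1961]
eef_rot: [-0.0, 0.403, 0.915, -0.0]
ft_force: [0.2, 0.7, -0.1]
opening: 0.0852
finger_force: 0.0
```

Emit:
servo_tool([
  [1, -46, -8, 4, 0, 0, 0.04],
  [1, -46, -7, 3, 0, 0, 0.04],
  [1, 0, 0, 0, 0, 0, 0],
])

```text
time: 1.78
tcp_pos: [0.5668, 0.1143, 0.189]
eef_rot: [0.001, 0.442, 0.897, -0.001]
ft_force: [-0.6, 0.2, -0.7]
opening: 0.0854
finger_force: 0.0
```

Run:
```python
from h import *
print(now()); im,d,p=cam('wrist','w1.png'); print(p)
a=scoop_goal(37.8,0,[-40,0,0],[565.5,118.6,3]); print(a)
plan([(a[0]+[0,0,40],a[1],40,.15),(a[0],a[1],20,.1)])
```

```text
(array([566.79068987, 114.27463214, 189.02848599]), array([[-6.09856653e-01,  7.92511521e-01,  5.93947990e-04],
       [ 7.92507936e-01,  6.09855875e-01, -2.64244793e-03],
       [-2.45639309e-03, -1.14080595e-03, -9.99996332e-01]]))
{'K': array([[321.94750359,   0.        , 318.19649312],
       [  0.        , 321.94750359, 198.64594719],
       [  0.        ,   0.        ,   1.        ]]), 'eye': array([0.52309733, 0.17020813, 0.33125354]), 'rotation': array([[ 0.7926228 ,  0.58568774,  0.16946672],
       [ 0.60971006, -0.76063287, -0.22291543],
       [-0.00165688,  0.28001342, -0.95999466]])}
(array([565.5, 118.6,  69. ]), array([[-0.61290705,  0.79015501,  0.        ],
       [ 0.79015501,  0.61290705,  0.        ],
       [ 0.        ,  0.        , -1.        ]]))
[[1,1,0,40,0,0,0],[1,0.2,0.8,39.9,-0.001,0,0],[1,0,0,13,0,0,0],[1,0,0,14,0,0,0],[1,0,0,13,0,0,0]]
```

View pics/w1.png

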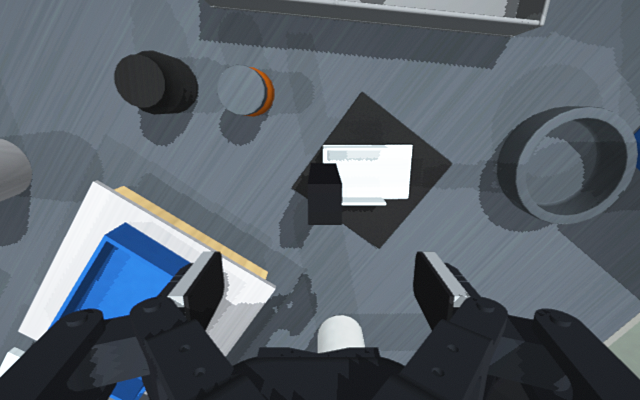

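Run:
```python
from h import *
p=camera_params('wrist');p['rotation']=R.from_quat(np.roll(p['rotation'],-1)).as_matrix() if np.size(p['rotation'])==4 else p['rotation']
q=ray(p,[[308,184],[342,184],[342,224],[308,224]],.117)*1000; print(q.round(1)); print(q.mean(0))
print(ray(p,[[411,146],[410,198]],.003+.002)*1000)
```

```text
[[547.8 127.5 117. ]
 [566.2 141.8 117. ]
 [584.5 119.1 117. ]
 [565.5 104.3 117. ]]
[565.99676324 123.19072185 117.        ]
[[619.48968552 198.76948916   5.        ]
 [655.49463389 157.73334674   5.        ]]
```

Emit:
servo_tool([
  [1, 6, 4, 40, 0, 0, 0],
  [1, 0, 0, 40, 0, 0, 0],
  [1, 0, 0, 20, 0, 0, 0],
  [1, 0, 0, 20, 0, 0, 0],
  [0.1, 0, 0, 0, 0, 0, 0],
  [0.1, 0, 0, 0, 0, 0, 0],
  [0.1, 0, 0, 0, 0, 0, 0],
  [0.1, 0, 0, 0, 0, 0, 0],
  [0.1, 0, 0, 0, 0, 0, 0],
  [0.1, 0, 0, 0, 0, 0, 0],
], grip_force=80)

```text
time: 3.08
tcp_pos: [0.5656, 0.1264, 0.0704]
eef_rot: [0.001, 0.439, 0.899, 0.001]
ft_force: [-1.1, -0.1, 5.5]
opening: 0.023
finger_force: 79.0
```

Emit:
servo_tool([
  [0.1, 0, 0, 0, 0, 0, 0],
  [0.1, 0, 0, 0, 0, 0, 0],
  [0.1, 0, 0, 0, 0, 0, 0],
])

```text
time: 3.45
tcp_pos: [0.5656, 0.1265, 0.0704]
eef_rot: [0.001, 0.439, 0.899, 0.001]
ft_force: [0.0, -0.1, 7.6]
opening: 0.023
finger_force: 79.0
```

```bash
sed -i 's/^TOFF=.*/TOFF=np.array([-40,2,67.4])/' h.py
cat >> h.py <<'E'
BC=np.array([472.9,311.2]); BY=32.7
def bw(x,y,z):
    c,s=np.cos(np.radians(BY)),np.sin(np.radians(BY)); return np.array([BC[0]+c*x-s*y,BC[1]+s*x+c*y,z])
E
python3 - <<'E'
from h import *
s=now(); up=(s[0]+[0,0,100],s[1],35,.1)
a=scoop_goal(BY,0,[0,0,0],bw(-78,34,104))
plan([up,(a[0],a[1],35,.1)],op=.1)
E
```

```text
[[0.1,0,0,-33,0,0,0],[0.1,0,0,-34,0,0,0],[0.1,-0.1,0.2,-33,0,0,0],[0.1,31,-9,0,0,0,0.01],[0.1,31,-10,0,0,0,0.01],[0.1,31,-10,0,0,0,0.01],[0.1,31,-10,-1,0,0,0.02],[0.1,31,-10,0,0,0,0.01],[0.1,30,-11,0,0,0,0.01],[0.1,31,-12,0,0,0,0.01]]
[[0.1,30.2,-11.5,-0.3,0.002,0,0.012]]
```

Emit:
servo_tool([
  [0.1, 0, 0, -25, 0, 0, 0],
  [0.1, 0, 0, -35, 0, 0, 0],
  [0.1, 0, 0, -40, 0, 0, 0],
  [0.1, 31, -9, 0, 0, 0, 0.01],
  [0.1, 31, -10, 0, 0, 0, 0.01],
  [0.1, 31, -10, 0, 0, 0, 0.01],
  [0.1, 31, -10, -1, 0, 0, 0.02],
  [0.1, 31, -10, 0, 0, 0, 0.01],
  [0.1, 30, -11, 0, 0, 0, 0.01],
  [0.1, 31, -12, 0, 0, 0, 0.01],
])

```text
time: 4.7
tcp_pos: [0.3785, 0.2592, 0.1704]
eef_rot: [0.0, 0.474, 0.88, 0.0]
ft_force: [1.4, 0.2, -1.3]
opening: 0.0229
finger_force: 78.7
```

Emit:
servo_tool([
  [0.1, 30, -11, 0, 0, 0, 0.01],
  [0.1, 0, 0, 0, 0, 0, 0],
  [0.1, 0, 0, 0, 0, 0, 0],
])

```text
time: 5.08
tcp_pos: [0.3542, 0.2774, 0.1704]
eef_rot: [0.0, 0.479, 0.878, 0.0]
ft_force: [-0.1, -0.2, -1.4]
opening: 0.0232
finger_force: 78.6
```

Run:
```python
from h import *
a=scoop_goal(BY,0,[0,0,0],bw(-78,34,104)); n=now(); print(n[0]-a[0],R.from_matrix(a[1].T@n[1]).as_rotvec(),ctrl.get_obs()['ft_force'])
im,d,p=cam('wrist','w2.png')
```

```text
[ 0.04393518 -0.36888317 -0.97358822] [-0.00037739 -0.00033137 -0.00214711] [-0.06135806 -0.16278674 -1.39193506]
```

View pics/w2.png

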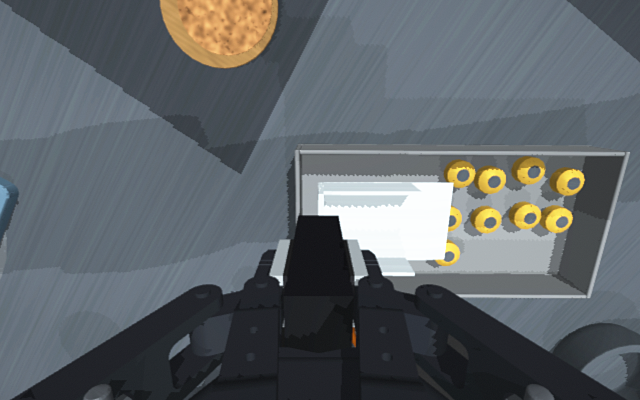

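Run:
```python
from h import *
p=camera_params('wrist');p['rotation']=np.array(p['rotation'])
if p['rotation'].size==4:p['rotation']=R.from_quat(np.roll(p['rotation'],-1)).as_matrix()
Rb=R.from_euler('z',BY,degrees=True).as_matrix()[:2,:2]
f=lambda uv,z:print((( ray(p,uv,z)[:,:2]*1000-BC)@Rb).round(1).tolist())
f([[453,183],[448,260]],.1035)
f([[299,150],[629,153],[590,297]],.045)
f([[460,174],[491,180],[530,170],[570,181],[487,220],[527,215],[558,219]],.022)
```

```text
[[-28.9, 56.3], [-25.8, -0.4]]
[[-134.8, 70.4], [139.6, 68.1], [139.5, -68.6]]
[[11.6, 45.4], [41.0, 39.8], [75.3, 49.2], [114.2, 38.9], [43.0, 0.6], [80.5, 5.7], [110.9, 1.6]]
```

Emit:
servo_tool([
  [0.1, 8, 6, 10, 0, 0, 0],
  [0.1, 0, 0, 30, 0, 0, 0],
  [0.1, 0, 0, 30, 0, 0, 0],
  [0.1, 0, 0, 18, 0.03, 0, 0],
  [0.1, 0, 0, 4, 0, 0, 0],
  [0.1, 0, 0, 2, 0, 0, 0],
  [0.1, 0, 0, 0, 0, 0, 0],
])

```text
time: 6.0
tcp_pos: [0.3546, 0.2878, 0.0767]
eef_rot: [-0.007, 0.478, 0.878, -0.013]
ft_force: [0.7, 0.4, -2.5]
opening: 0.0227
finger_force: 78.7
```

Emit:
servo_tool([
  [0.1, 0, 0, 1, 0, 0, 0],
  [0.1, 0, 0, 0, 0, 0, 0],
])

```text
time: 6.25
tcp_pos: [0.3544, 0.2878, 0.0756]
eef_rot: [-0.007, 0.478, 0.878, -0.013]
ft_force: [-1.0, 0.2, -2.6]
opening: 0.023
finger_force: 78.7
```

Emit:
servo_tool([
  [0.1, 0, 0, 1, 0, 0, 0],
  [0.1, 0, 0, 0, 0, 0, 0],
])

```text
time: 6.5
tcp_pos: [0.3542, 0.2876, 0.0743]
eef_rot: [-0.007, 0.478, 0.878, -0.013]
ft_force: [-0.7, -0.2, -2.3]
opening: 0.0232
finger_force: 78.7
```

Emit:
servo_tool([
  [0.1, 0, 0, 1, 0, 0, 0],
  [0.1, 0, 0, 0, 0, 0, 0],
])

```text
time: 6.75
tcp_pos: [0.3541, 0.2876, 0.0738]
eef_rot: [-0.007, 0.478, 0.878, -0.013]
ft_force: [-3.6, -2.1, 6.8]
opening: 0.0227
finger_force: 80.1
```

Emit:
servo_tool([
  [0.1, 0, 10, -0.3, 0, 0, 0],
  [0.1, 0, 10, -0.3, 0, 0, 0],
  [0.1, 0, 10, -0.3, 0, 0, 0],
  [0.1, 0, 10, -0.3, 0, 0, 0],
  [0.1, 0, 10, -0.3, 0, 0, 0],
  [0.1, 0, 10, -0.3, 0, 0, 0],
  [0.1, 0, 10, -0.3, 0, 0, 0],
  [0.1, 0, 10, -0.3, 0, 0, 0],
])

```text
time: 7.75
tcp_pos: [0.4205, 0.3304, 0.074]
eef_rot: [-0.008, 0.478, 0.878, -0.014]
ft_force: [-7.5, -4.9, 14.7]
opening: 0.023
finger_force: 80.7
```

Run:
```python
from h import *
print(ctrl.get_obs()['ft_force'])
im,d,p=cam('wrist','w3.png')
im,d,p=cam('top'); 
cv2.imwrite('pics/c3.png',np.vstack([cv2.imread('pics/w3.png'),cv2.resize(im[150:310,130:386,::-1],(640,400))])[::1])
c=cv2.imread('pics/c3.png'); cv2.imwrite('pics/c3.png',cv2.resize(c,(480,600)))
```

```text
[-7.47556325 -4.86358641 14.67165293]
```

View pics/c3.png

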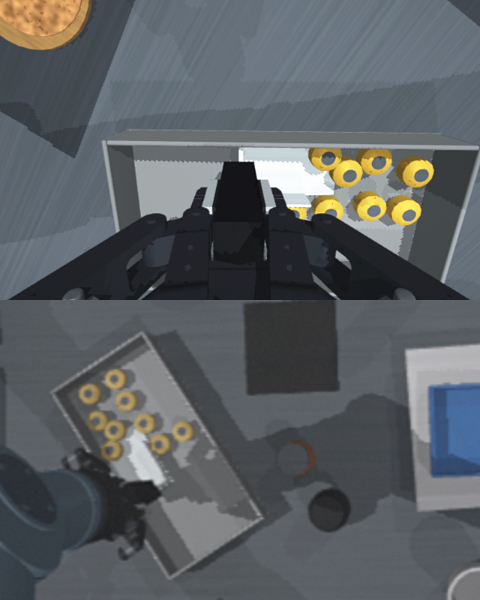

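Emit:
servo_tool([
  [0.1, 0, 8, -0.4, 0, 0, 0],
  [0.1, 0, 8, -0.3, 0, 0, 0],
  [0.1, 0, 8, -0.3, 0, 0, 0],
  [0.1, 0, 8, -0.3, 0, 0, 0],
  [0.1, 0, 8, -0.2, 0, 0, 0],
  [0.1, 0, 8, -0.2, 0, 0, 0],
  [0.1, 0, 8, -0.2, 0, 0, 0],
  [0.1, 0, 4, -0.1, 0, 0, 0],
])

```text
time: 8.85
tcp_pos: [0.4706, 0.3628, 0.0741]
eef_rot: [-0.008, 0.478, 0.878, -0.015]
ft_force: [-8.4, -5.1, 15.8]
opening: 0.0231
finger_force: 81.0
```

Emit:
servo_tool([
  [0.1, 0, 4, -0.1, 0, 0, 0],
  [0.1, 0, 3, -0.1, 0, 0, 0],
  [0.1, 0, 0, 0, 0, 0, 0],
])

```text
time: 9.22
tcp_pos: [0.4766, 0.3666, 0.0741]
eef_rot: [-0.008, 0.478, 0.878, -0.014]
ft_force: [-6.4, -4.1, 12.0]
opening: 0.0234
finger_force: 80.7
```

Run:
```python
from h import *
im,d,p=cam('wrist')
i2,d2,p2=cam('top')
cv2.imwrite('pics/c4.png',np.hstack([im[100:400,200:640,::-1],cv2.resize(i2[150:270,140:300,::-1],(400,300))])[:,:800])
```

```text
(no output)
```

View pics/c4.png

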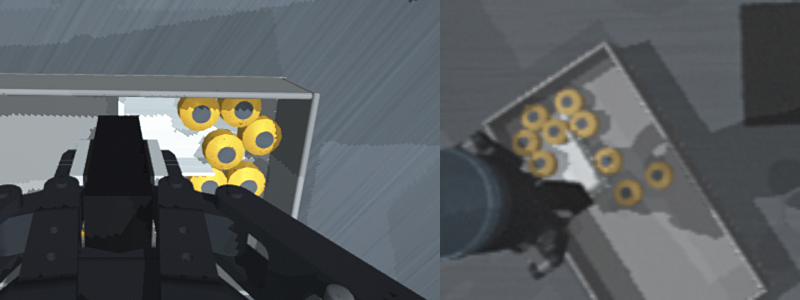

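Emit:
servo_tool([
  [0.1, 0, 3, -0.1, 0, 0, 0],
  [0.1, 0, 3, -0.1, 0, 0, 0],
  [0.1, 0, 3, -0.1, 0, 0, 0],
  [0.1, 0, 0, 0, 0, 0, 0],
])

```text
time: 9.82
tcp_pos: [0.4839, 0.3711, 0.0742]
eef_rot: [-0.008, 0.478, 0.878, -0.015]
ft_force: [-8.7, -4.7, 12.8]
opening: 0.0229
finger_force: 80.7
```

Emit:
servo_tool([
  [0.1, 0, 2, -0.1, 0, 0, 0],
  [0.1, 0, 1, 0, 0, 0, 0],
  [0.1, 0, 0, 0, 0, 0, 0],
])

```text
time: 10.2
tcp_pos: [0.486, 0.3727, 0.0742]
eef_rot: [-0.008, 0.478, 0.878, -0.015]
ft_force: [-8.9, -5.4, 14.7]
opening: 0.023
finger_force: 80.7
```

Emit:
servo_tool([
  [0.1, 0, 1, 0, 0, 0, 0],
  [0.1, 0, 1, 0, 0, 0, 0],
  [0.1, 0, 0, 0, 0, 0, 0],
])

```text
time: 10.58
tcp_pos: [0.4878, 0.3739, 0.0742]
eef_rot: [-0.008, 0.478, 0.878, -0.015]
ft_force: [-8.2, -4.7, 13.9]
opening: 0.0232
finger_force: 80.8
```

Emit:
servo_tool([
  [0.1, 0, 1, 0, 0, 0, 0],
  [0.1, 0, 1, 0, 0, 0, 0],
  [0.1, 0, 0, 0, 0, 0, 0],
])

```text
time: 10.95
tcp_pos: [0.4896, 0.3751, 0.0741]
eef_rot: [-0.008, 0.478, 0.878, -0.015]
ft_force: [-8.2, -4.7, 14.2]
opening: 0.0233
finger_force: 80.7
```

Run:
```python
from h import *
im,d,p=cam('wrist','w5.png'); P=cloud(d,p)*1000
Rb=R.from_euler('z',BY,degrees=True).as_matrix()[:2,:2]
h=cv2.cvtColor(im,cv2.COLOR_RGB2HSV)
m=(h[...,0]>12)&(h[...,0]<32)&(h[...,1]>90)&(h[...,2]>70)&(np.abs(P[...,2])<60)
q=P[m]; b=(q[:,:2]-BC)@Rb
# top faces by height
hist=np.histogram(q[:,2],bins=np.arange(0,40,2)); print(hist[0])
t=np.zeros((400,640),np.uint8); t[m]=(P[m][:,2]>19).astype(np.uint8)
cv2.imwrite('pics/c5.png',cv2.resize(im[100:300,260:520,::-1],None,fx=3,fy=3,interpolation=cv2.INTER_CUBIC))
```

```text
[   0    8    4   10   28   52   93  124  208  527 1203 1459  911   30
    0    0    0    0    0]
```

View pics/c5.png

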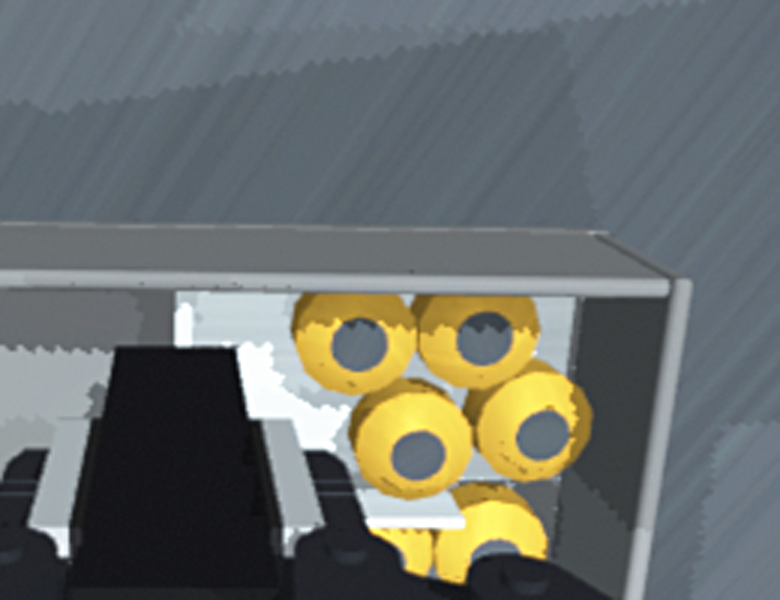

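```bash
sed -i 's/^TOFF=.*/TOFF=np.array([-40,5,67.4])/' h.py
python3 - <<'E'
from h import *
s=now(); yaw=BY
Rs=s[1]@M.T
heel=s[0]+Rs@(np.array([-40,0,0])-TOFF); lip=s[0]+Rs@(np.array([50,0,0])-TOFF); print(heel,lip,R.from_matrix(Rs).as_euler('ZYX',degrees=True))
g=[]
a=scoop_goal(BY,-14,[-40,0,0],heel+[0,0,1]); g.append((a[0],a[1],8,.035))
b=(a[0]-R.from_euler('z',BY,degrees=True).apply([4,0,0])+[0,0,10]); g.append((b,a[1],6,.05))
g.append((b+[0,0,105],a[1],25,.05))
plan(g,op=.1)
E
```

```text
[490.40111029 369.67600163   6.80514392] [565.98249841 418.44293006   3.76533115] [3.28310803e+01 1.93557305e+00 1.61905766e-02]
[[0.1,0,-2,0,-0.03,0,0],[0.1,0,-3,0,-0.04,0,0],[0.1,0,-2,0,-0.03,0,0],[0.1,0,-2,0,-0.04,0,0],[0.1,0,-3,0,-0.03,0,0],[0.1,0,-2,0,-0.04,0,0],[0.1,0,-2,0,-0.03,0,0],[0.1,0.1,-2.6,-0.6,-0.038,-0.001,0.002],[0.1,0,-1,-5,0,0,0],[0.1,0,-0.4,-5.7,0,0,0]]
[[0.1,0,5,-20,0,0,0],[0.1,0,5,-21,0,0,0],[0.1,0,5,-20,0,0,0],[0.1,0,5,-21,0,0,0],[0.1,-0.1,5.4,-19.9,0,0,0]]
```

Emit:
servo_tool([
  [0.1, 0, -2, 0, -0.03, 0, 0],
  [0.1, 0, -3, 0, -0.04, 0, 0],
  [0.1, 0, -2, 0, -0.03, 0, 0],
  [0.1, 0, -2, 0, -0.04, 0, 0],
  [0.1, 0, -3, 0, -0.03, 0, 0],
  [0.1, 0, -2, 0, -0.04, 0, 0],
  [0.1, 0, -2, 0, -0.03, 0, 0],
  [0.1, 0, -3, -1, -0.04, 0, 0],
  [0.1, 0, -1, -5, 0, 0, 0],
  [0.1, 0, -1, -6, 0, 0, 0],
])

```text
time: 12.25
tcp_pos: [0.4712, 0.363, 0.0829]
eef_rot: [0.059, 0.475, 0.871, 0.109]
ft_force: [-0.2, -0.3, -3.1]
opening: 0.0232
finger_force: 78.7
```

Emit:
servo_tool([
  [0.1, 0, 3, -10, 0, 0, 0],
  [0.1, 0, 4, -15, 0, 0, 0],
  [0.1, 0, 5, -20, 0, 0, 0],
  [0.1, 0, 5, -20, 0, 0, 0],
  [0.1, 0, 5, -20, 0, 0, 0],
  [0.1, 0, 4, -15, 0, 0, 0],
  [0.1, 0, 0, 0, 0, 0, 0],
])

```text
time: 13.12
tcp_pos: [0.4726, 0.3641, 0.1879]
eef_rot: [0.06, 0.475, 0.871, 0.111]
ft_force: [0.6, 0.4, -2.8]
opening: 0.023
finger_force: 78.8
```

Run:
```python
from h import *
o=ctrl.get_obs(); print(o['qpos'].round(2),o['ft_force'])
im,d,p=cam('wrist')
i2,d2,p2,P,h=top()
roi=np.zeros((400,640),bool);roi[160:270,340:450]=1
blue=(h[...,0]>100)&(h[...,0]<125)&(h[...,1]>120)
print('tray',rect(blue&roi,p2,0.072))
cv2.imwrite('pics/c6.png',np.hstack([im[100:400,200:640,::-1],cv2.resize(i2[150:270,140:300,::-1],(360,270))[:300] if 0 else cv2.resize(i2[150:270,140:284,::-1],(360,300))]))
# pour goal
TX,TY=496.6,-107.7
yaw=-12
lip=np.array([475,TY+35,62.])
pre=scoop_goal(yaw,-14,[50,0,0],lip+[0,0,70])
low=scoop_goal(yaw,5,[50,0,0],lip+[0,0,10])
pour=scoop_goal(yaw,38,[50,0,0],lip)
plan([(pre[0],pre[1],35,.12),(low[0],low[1],15,.06),(pour[0],pour[1],15,.06)],op=.1)
```

```text
[-0.95  0.38  0.23  1.96 -0.08  0.56 -0.1 ] [ 0.57627605  0.40194524 -2.78577239]
tray [ 496.5 -107.5  158.9  107.6  -89. ]
[[0.1,-22,-23,-5,0,-0.01,0.06],[0.1,-24,-21,-5,0,-0.02,0.06],[0.1,-25,-20,-4,0,-0.01,0.06],[0.1,-27,-19,-4,0,-0.02,0.05],[0.1,-27,-17,-4,0,-0.01,0.06],[0.1,-28,-15,-3,0,-0.02,0.06],[0.1,-29,-14,-2,0,-0.01,0.06],[0.1,-30,-11,-3,0,-0.02,0.06],[0.1,-31,-11,-1,0,-0.01,0.06],[0.1,-31,-8,-2,0,-0.02,0.05]]
[[0.1,-32,-6,-1,0,-0.01,0.06],[0.1,-32,-5,0,0,-0.02,0.06],[0.1,-32.4,-2.8,0.1,0.004,-0.012,0.059],[0.1,0,2,5,0.06,0,0],[0.1,0,2,6,0.05,0,0],[0.1,0,3,5,0.06,0,0],[0.1,0,3,5,0.05,0,0],[0.1,0,3,5,0.06,0,0],[0.1,0,3.7,4.4,0.052,0,0],[0.1,0,5,-3,0.06,0,0]]
[[0.1,0,5,-3,0.06,0,0],[0.1,0,5,-3,0.05,0,0],[0.1,0,5,-4,0.06,0,0],[0.1,0,4,-4,0.06,0,0],[0.1,0,4,-4,0.06,0,0],[0.1,0,4,-5,0.05,0,0],[0.1,0,4,-4,0.06,0,0],[0.1,0,3,-5,0.06,0,0],[0.1,0,3.4,-5.1,0.056,-0.001,0]]
```

View pics/c6.png

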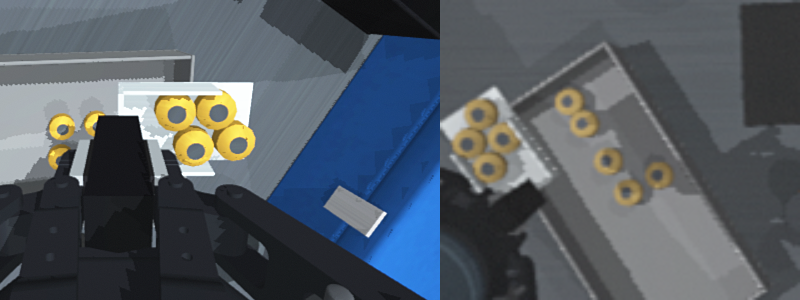

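Emit:
servo_tool([
  [0.1, -12, -12, -3, 0, 0, 0.03],
  [0.1, -24, -22, -5, 0, -0.02, 0.06],
  [0.1, -25, -20, -4, 0, -0.01, 0.06],
  [0.1, -27, -19, -4, 0, -0.02, 0.05],
  [0.1, -27, -17, -4, 0, -0.01, 0.06],
  [0.1, -28, -15, -3, 0, -0.02, 0.06],
  [0.1, -29, -14, -2, 0, -0.01, 0.06],
  [0.1, -30, -11, -3, 0, -0.02, 0.06],
  [0.1, -31, -11, -1, 0, -0.01, 0.06],
  [0.1, -31, -8, -2, 0, -0.02, 0.05],
])

```text
time: 14.48
tcp_pos: [0.4079, 0.0585, 0.1778]
eef_rot: [0.087, 0.701, 0.702, 0.087]
ft_force: [0.8, -0.4, -2.8]
opening: 0.0234
finger_force: 78.8
```

Emit:
servo_tool([
  [0.1, -32, -6, -1, 0, -0.01, 0.06],
  [0.1, -32, -5, 0, 0, -0.02, 0.06],
  [0.1, -24, -3, 0, 0, -0.01, 0.06],
  [0.1, -12, -3, 0, 0, -0.01, 0.03],
  [0.1, -8, -8, -2, 0, 0, 0],
  [0.1, 0, 0, 0, 0, 0, 0],
])

```text
time: 15.22
tcp_pos: [0.3896, -0.0137, 0.1742]
eef_rot: [0.091, 0.753, 0.647, 0.079]
ft_force: [-0.7, -0.8, -3.7]
opening: 0.0234
finger_force: 78.9
```

```bash
cat > pour.py <<'E'
import sys
from h import *
lx,ly,lz,pd,yaw=map(float,sys.argv[1:6])
o=ctrl.get_obs(); print(o['qpos'].round(2)); s=now(); Rs=s[1]@M.T
print('lip',(s[0]+Rs@(np.array([50,0,0])-TOFF)).round(1),R.from_matrix(Rs).as_euler('ZYX',degrees=True).round(1))
lip=np.array([lx,ly,lz])
low=scoop_goal(yaw,5,[50,0,0],lip+[0,0,10])
pour=scoop_goal(yaw,pd,[50,0,0],lip)
plan([(low[0],low[1],15,.06),(pour[0],pour[1],15,.07)],op=.1)
E
python3 pour.py 475 -72 62 42 -12
```

```text
[ 0.24  0.09 -0.39  2.4   0.24  0.45 -0.5 ]
lip [491.2 -34.3 130.3] [ -8.7 -13.9   0. ]
[[0.1,-6,1,5,0.05,0,0.01],[0.1,-6,0,5,0.06,0,0.01],[0.1,-5,1,4,0.05,0,0.01],[0.1,-6,2,5,0.06,0,0.01],[0.1,-6,2,4,0.05,0,0.01],[0.1,-5.7,1.7,4.9,0.059,-0.005,0.009],[0.1,0,6,-3,0.06,0,0],[0.1,0,6,-3,0.07,0,0],[0.1,0,5,-4,0.06,0,0],[0.1,0,5,-4,0.07,0,0]]
[[0.1,0,5,-5,0.06,0,0],[0.1,0,5,-5,0.07,0,0],[0.1,0,4,-5,0.06,0,0],[0.1,0,5,-5,0.07,0,0],[0.1,0,3,-6,0.06,0,0],[0.1,0,3.5,-5.7,0.066,0,0]]
```

Emit:
servo_tool([
  [0.1, -6, 1, 3, 0.05, 0, 0.01],
  [0.1, -8, 0, 5, 0.06, 0, 0.01],
  [0.1, -8, 1, 4, 0.05, 0, 0.01],
  [0.1, -6, 2, 5, 0.06, 0, 0.01],
  [0.1, -6, 2, 5, 0.05, 0, 0.01],
  [0.1, 0, 2, 5, 0.06, 0, 0.01],
  [0.1, 0, 0, 0, 0, 0, 0],
])

```text
time: 16.1
tcp_pos: [0.3956, -0.0464, 0.1473]
eef_rot: [-0.035, 0.775, 0.631, -0.026]
ft_force: [-1.2, 0.4, -2.6]
opening: 0.0231
finger_force: 79.1
```

```bash
python3 pour.py 475 -72 62 42 -12
```

```text
[ 0.31  0.32 -0.34  2.16  0.12  0.77 -0.31]
lip [476.7 -68.   72.2] [-11.7   5.    0.2]
[[0.1,-3.6,-0.8,0.3,-0.001,-0.004,0.005],[0.1,0,6,-3,0.06,0,0],[0.1,0,6,-3,0.07,0,0],[0.1,0,5,-4,0.06,0,0],[0.1,0,5,-4,0.07,0,0],[0.1,0,5,-5,0.06,0,0],[0.1,0,5,-5,0.07,0,0],[0.1,0,4,-5,0.06,0,0],[0.1,0,4,-5,0.07,0,0],[0.1,0,4,-6,0.06,0,0]]
[[0.1,0,3.4,-5.6,0.066,0,0]]
```

Emit:
servo_tool([
  [0.1, -3, 0, 0, 0, 0, 0],
  [0.1, 0, 6, -3, 0.06, 0, 0],
  [0.1, 0, 6, -3, 0.07, 0, 0],
  [0.1, 0, 5, -4, 0.06, 0, 0],
  [0.1, 0, 5, -4, 0.07, 0, 0],
  [0.1, 0, 5, -5, 0.06, 0, 0],
  [0.1, 0, 5, -5, 0.07, 0, 0],
  [0.1, 0, 4, -5, 0.06, 0, 0],
  [0.1, 0, 4, -5, 0.07, 0, 0],
  [0.1, 0, 4, -6, 0.06, 0, 0],
])

```text
time: 17.35
tcp_pos: [0.4491, -0.0611, 0.171]
eef_rot: [-0.256, 0.732, 0.597, -0.206]
ft_force: [-0.3, -0.4, -2.2]
opening: 0.023
finger_force: 79.4
```

Emit:
servo_tool([
  [0.1, 0, 3, -6, 0.07, 0, 0],
  [0.1, 0, 0, 0, 0, 0, 0],
  [0.1, 0, 0, 0, 0, 0, 0],
  [0.1, 0, 0, 0, 0, 0, 0],
  [0.1, 0, 0, 0, 0, 0, 0],
])

```text
time: 17.98
tcp_pos: [0.4546, -0.0621, 0.1739]
eef_rot: [-0.281, 0.723, 0.589, -0.226]
ft_force: [0.3, 1.1, -1.3]
opening: 0.0235
finger_force: 79.5
```

Run:
```python
from h import *
o=ctrl.get_obs(); print(o['qpos'].round(2),o['ft_force']); s=now(); Rs=s[1]@M.T
print('lip',(s[0]+Rs@(np.array([50,0,0])-TOFF)).round(1),R.from_matrix(Rs).as_euler('ZYX',degrees=True).round(1))
im,d,p=cam('wrist')
i2,d2,p2=cam('scene')
cv2.imwrite('pics/c7.png',np.hstack([cv2.resize(im[:,:,::-1],(480,300)),cv2.resize(i2[120:240,240:368,::-1],(320,300))]))
```

```text
[ 0.28  0.78 -0.29  1.52  0.06  1.6  -0.23] [ 0.30256143  1.05156486 -1.29219371]
lip [474.5 -70.9  63.5] [-11.5  42.3   0.4]
```

View pics/c7.png

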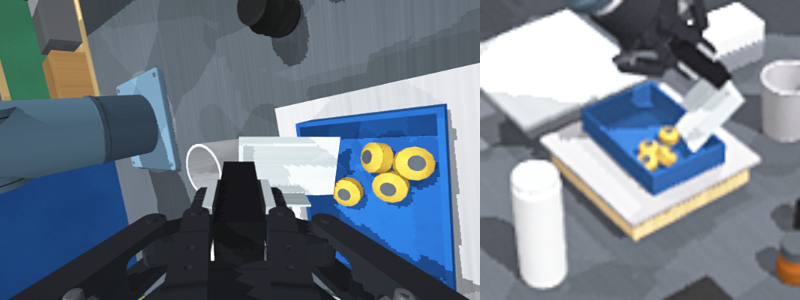

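```bash
sed -i 's/^TOFF=.*/TOFF=np.array([-40,7.5,67.4])/' h.py
python3 - <<'E'
from h import *
s=now()
a0=scoop_goal(0,0,[0,0,0],[0,0,0])
g=[(s[0]+[-15,15,30],scoop_goal(-11,25,[0,0,0],[0,0,0])[1],25,.13),(np.array([430,30,200.]),scoop_goal(0,0,[0,0,0],[0,0,0])[1],45,.13)]
a=scoop_goal(BY,0,[0,0,0],bw(-72,-12,104)); g.append((a[0],a[1],45,.13))
b=scoop_goal(BY,1.7,[0,0,0],bw(-72,-12,12)); 
plan(g,op=.1); print(a[0],b[0])
E
```

```text
[[0.1,4,-11,-3,-0.1,0,0],[0.1,4,-11,-5,-0.1,-0.01,-0.01],[0.1,3.8,-9.9,-5.5,-0.102,-0.002,0.002],[0.1,18,-5,3,-0.11,-0.01,-0.05],[0.1,19,-5,3,-0.11,-0.01,-0.04],[0.1,19,-4,2,-0.11,-0.01,-0.05],[0.1,19.3,-2.9,1.7,-0.105,-0.011,-0.05],[0.1,43,-10,6,0,0,-0.11],[0.1,45,-5,5,0,0,-0.12],[0.1,44,1,6,0,0,-0.11]]
[[0.1,44,5,6,0,0,-0.12],[0.1,43.4,10.5,5.5,0,0.001,-0.11]]
[381.08187386 246.90628559 171.4       ] [382.77929405 247.99600998  80.55698434]
```

Emit:
servo_tool([
  [0.1, 0, -10, -12, -0.05, 0, 0],
  [0.1, 2, -11, -12, -0.1, 0, 0],
  [0.1, 4, -10, -6, -0.15, 0, 0],
  [0.1, 18, -5, 3, -0.11, -0.01, -0.05],
  [0.1, 19, -5, 3, -0.11, -0.01, -0.04],
  [0.1, 19, -4, 2, -0.11, -0.01, -0.05],
  [0.1, 19, -3, 2, -0.11, -0.01, -0.05],
  [0.1, 43, -10, 6, 0, 0, -0.11],
  [0.1, 45, -5, 5, 0, 0, -0.12],
  [0.1, 44, 1, 6, 0, 0, -0.11],
])

```text
time: 19.32
tcp_pos: [0.414, 0.1534, 0.1962]
eef_rot: [0.0, 0.581, 0.814, 0.004]
ft_force: [1.1, 0.1, -1.1]
opening: 0.0228
finger_force: 79.4
```

Emit:
servo_tool([
  [0.1, 44, 5, 6, 0, 0, -0.12],
  [0.1, 43, 10, 5, 0, 0, -0.11],
  [0.1, 0, 0, 0, 0, 0, 0],
  [0.1, 0, 0, 0, 0, 0, 0],
])

```text
time: 19.82
tcp_pos: [0.3956, 0.2379, 0.1854]
eef_rot: [0.0, 0.486, 0.874, 0.003]
ft_force: [0.5, -1.4, -1.7]
opening: 0.023
finger_force: 79.4
```

```bash
cat > start.py <<'E'
import sys
from h import *
x,y=float(sys.argv[1]),float(sys.argv[2])
s=now(); Rs=s[1]@M.T; print(s[0].round(1),R.from_matrix(Rs).as_euler('ZYX',degrees=True).round(2),ctrl.get_obs()['qpos'].round(2))
Rb=R.from_euler('z',BY,degrees=True).as_matrix()[:2,:2]
im,d,p=cam('wrist','w8.png'); h=cv2.cvtColor(im,cv2.COLOR_RGB2HSV)
m=bushes(h,None,None); n,l,st,c=cv2.connectedComponentsWithStats(m)
for i in range(1,n):
    if st[i,4]>60: print('w',st[i,4],c[i].round(),((ray(p,c[i],.018)[0,:2]*1000-BC)@Rb).round())
i2,d2,p2,P,h=top(); m=bushes(h,None,None,(150,160,275,300)); n,l,st,c=cv2.connectedComponentsWithStats(m)
for i in range(1,n):
    if st[i,4]>15: print('t',st[i,4],((ray(p2,c[i],.022)[0,:2]*1000-BC)@Rb).round())
a=scoop_goal(BY,0,[0,0,0],bw(x,y,60)); b=scoop_goal(BY,1.7,[0,0,0],bw(x,y,8))
plan([(a[0],a[1],35,.1),(b[0],b[1],18,.1)],op=.1); print(a[0],b[0])
E
python3 start.py -72 -12
```

```text
[395.6 237.9 185.4] [31.89 -0.32  0.14] [-0.11  0.34 -0.62  2.04  0.27  0.83 -0.33]
w 220 [204.   2.] [-199.  137.]
w 544 [473. 160.] [46. -2.]
w 1115 [530. 159.] [102.  -2.]
w 511 [437. 161.] [11. -2.]
w 68 [216. 370.] [-228. -247.]
t 141 [102.  -5.]
t 66 [46. -5.]
t 66 [  8. -39.]
t 63 [11. -5.]
[[0.1,8,-4,29,0,0,-0.01],[0.1,7.9,-4,29.1,0.006,-0.002,-0.006],[0.1,0,1,17,0.01,0,0],[0.1,0,1,17,0.01,0,0],[0.1,0,0.5,16.8,0.01,0,0]]
[381.08187386 246.90628559 127.4       ] [382.77929405 247.99600998  76.55698434]
```

Emit:
servo_tool([
  [0.1, 8, -4, 29, 0, 0, -0.01],
  [0.1, 8, -4, 29, 0, 0, 0],
  [0.1, 0, 1, 17, 0.01, 0, 0],
  [0.1, 0, 1, 17, 0.01, 0, 0],
  [0.1, 0, 0, 15, 0.015, 0, 0],
  [0.1, 0, 0, 3, 0, 0, 0],
  [0.1, 0, 0, 1, 0, 0, 0],
  [0.1, 0, 0, 0, 0, 0, 0],
])

```text
time: 20.92
tcp_pos: [0.3824, 0.2497, 0.0749]
eef_rot: [-0.008, 0.481, 0.877, -0.011]
ft_force: [0.4, 0.3, -1.4]
opening: 0.0227
finger_force: 79.3
```

Run:
```python
from h import *
s=now(); Rs=s[1]@M.T; e=R.from_matrix(Rs).as_euler('ZYX',degrees=True); print(s[0].round(1),e.round(2),ctrl.get_obs()['ft_force'])
Rb=R.from_euler('z',BY,degrees=True).as_matrix()[:2,:2]
lip=s[0]+Rs@(np.array([50,0,0])-TOFF); print(((lip[:2]-BC)@Rb).round(1),lip[2])
```

```text
[382.4 249.7  74.9] [32.52  1.57  0.18] [ 0.44289754  0.27341948 -1.36243418]
[-21.3 -10.4] 5.0788400809835395
```

Emit:
servo_tool([
  [0.1, -1, 0, 1.5, 0, 0, 0],
  [0.1, 0, 8, -0.2, 0, 0, 0],
  [0.1, 0, 11, -0.3, 0, 0, 0],
  [0.1, 0, 11, -0.3, 0, 0, 0],
  [0.1, 0, 11, -0.3, 0, 0, 0],
  [0.1, 0, 11, -0.3, 0, 0, 0],
  [0.1, 0, 11, -0.3, 0, 0, 0],
  [0.1, 0, 11, -0.3, 0, 0, 0],
  [0.1, 0, 11, -0.3, 0, 0, 0],
  [0.1, 0, 11, -0.3, 0, 0, 0],
])

```text
time: 22.18
tcp_pos: [0.4628, 0.2999, 0.0739]
eef_rot: [-0.008, 0.481, 0.877, -0.013]
ft_force: [-5.7, -3.7, 12.0]
opening: 0.0234
finger_force: 81.1
```

Emit:
servo_tool([
  [0.1, 0, 10, -0.3, 0, 0, 0],
  [0.1, 0, 8, -0.2, 0, 0, 0],
  [0.1, 0, 8, -0.2, 0, 0, 0],
  [0.1, 0, 8, -0.2, 0, 0, 0],
  [0.1, 0, 5, -0.1, 0, 0, 0],
  [0.1, 0, 5, -0.1, 0, 0, 0],
  [0.1, 0, 0, 0, 0, 0, 0],
])

```text
time: 23.05
tcp_pos: [0.5004, 0.324, 0.0738]
eef_rot: [-0.008, 0.481, 0.877, -0.012]
ft_force: [-4.3, -2.5, 8.2]
opening: 0.023
finger_force: 80.7
```

```bash
cat > where.py <<'E'
from h import *
s=now(); Rs=s[1]@M.T; e=R.from_matrix(Rs).as_euler('ZYX',degrees=True); print(s[0].round(1),e.round(2),ctrl.get_obs()['ft_force'])
Rb=R.from_euler('z',BY,degrees=True).as_matrix()[:2,:2]
lip=s[0]+Rs@(np.array([50,0,0])-TOFF); print('lip',((lip[:2]-BC)@Rb).round(1),lip[2])
im,d,p=cam('wrist'); P=cloud(d,p)*1000; h=cv2.cvtColor(im,cv2.COLOR_RGB2HSV); m=bushes(h,None,None)
n,l,st,c=cv2.connectedComponentsWithStats(m)
for i in range(1,n):
    if st[i,4]>60: print('w',st[i,4],c[i].round(),((ray(p,c[i],.018)[0,:2]*1000-BC)@Rb).round())
i2,d2,p2,P,h=top(); m=bushes(h,None,None,(140,150,285,300)); n,l,st,c=cv2.connectedComponentsWithStats(m)
for i in range(1,n):
    if st[i,4]>15: print('t',st[i,4],st[i,:4],((ray(p2,c[i],.022)[0,:2]*1000-BC)@Rb).round())
import sys
if len(sys.argv)>1: cv2.imwrite('pics/'+sys.argv[1],np.hstack([im[100:400,200:640,::-1],cv2.resize(i2[150:270,140:284,::-1],(360,300))]))
E
python3 where.py c8.png
```

```text
[500.4 324.   73.8] [32.53  1.65  0.16] [-4.26088492 -2.52030607  8.24760512]
lip [118.  -11.7] 3.821826061273242
w 4166 [411. 216.] [87. -2.]
w 1087 [444. 262.] [112. -34.]
t 67 [199 179  11  10] [111. -39.]
t 185 [185 184  23  27] [95. -7.]
```

Emit:
servo_tool([
  [0.1, 0, 4, -0.1, 0, 0, 0],
  [0.1, 0, 4, -0.1, 0, 0, 0],
  [0.1, 0, 3, -0.1, 0, 0, 0],
  [0.1, 0, 3, -0.1, 0, 0, 0],
  [0.1, 0, 2, -0.1, 0, 0, 0],
  [0.1, 0, 1.5, 0, 0, 0, 0],
  [0.1, 0, 0, 0, 0, 0, 0],
])

```text
time: 24.02
tcp_pos: [0.5142, 0.3327, 0.0739]
eef_rot: [-0.008, 0.481, 0.877, -0.013]
ft_force: [-7.2, -4.5, 13.0]
opening: 0.023
finger_force: 81.3
```

```bash
python3 where.py c9.png
```

```text
[514.2 332.7  73.9] [32.52  1.77  0.13] [-7.18993489 -4.50078158 12.98702308]
lip [134.2 -11.8] 3.7615659976239044
w 4796 [405. 233.] [101. -14.]
t 243 [185 176  26  30] [105. -22.]
```

View pics/c9.png

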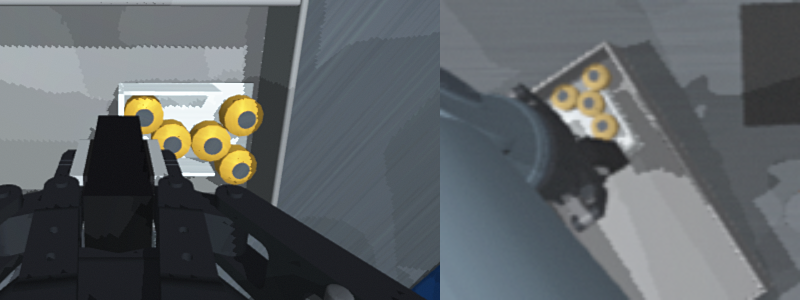

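Emit:
servo_tool([
  [0.1, 0, 1.5, 0, 0, 0, 0],
  [0.1, 0, 1, 0, 0, 0, 0],
  [0.1, 0, 0, 0, 0, 0, 0],
])

```text
time: 24.5
tcp_pos: [0.5158, 0.3339, 0.074]
eef_rot: [-0.009, 0.481, 0.877, -0.013]
ft_force: [-9.5, -5.8, 14.4]
opening: 0.0234
finger_force: 81.6
```

Emit:
servo_tool([
  [0.1, 0, -2, 0, -0.03, 0, 0],
  [0.1, 0, -3, 0, -0.04, 0, 0],
  [0.1, 0, -2, 0, -0.03, 0, 0],
  [0.1, 0, -2, 0, -0.04, 0, 0],
  [0.1, 0, -3, 0, -0.03, 0, 0],
  [0.1, 0, -2, 0, -0.04, 0, 0],
  [0.1, 0, -2, 0, -0.03, 0, 0],
  [0.1, 0, -3, -1, -0.04, 0, 0],
  [0.1, 0, -1, -5, 0, 0, 0],
  [0.1, 0, -1, -6, 0, 0, 0],
])

```text
time: 25.75
tcp_pos: [0.4976, 0.3219, 0.0824]
eef_rot: [0.059, 0.477, 0.87, 0.111]
ft_force: [1.2, 1.0, -2.5]
opening: 0.0231
finger_force: 79.1
```

Emit:
servo_tool([
  [0.1, 0, 3, -10, 0, 0, 0],
  [0.1, 0, 4, -15, 0, 0, 0],
  [0.1, 0, 5, -20, 0, 0, 0],
  [0.1, 0, 5, -20, 0, 0, 0],
  [0.1, 0, 5, -20, 0, 0, 0],
  [0.1, 0, 4, -15, 0, 0, 0],
  [0.1, 0, 0, 0, 0, 0, 0],
])

```text
time: 26.62
tcp_pos: [0.4989, 0.3223, 0.1871]
eef_rot: [0.06, 0.477, 0.869, 0.112]
ft_force: [0.1, 0.6, -2.9]
opening: 0.0233
finger_force: 79.2
```

```bash
python3 where.py c10.png
python3 - <<'E'
from h import *
i2,d2,p2,P,h=top()
roi=np.zeros((400,640),bool);roi[160:270,340:450]=1
blue=(h[...,0]>100)&(h[...,0]<125)&(h[...,1]>120)
print('tray',rect(blue&roi,p2,0.072))
pre=scoop_goal(-20,-8,[50,0,0],[492,-115,135])
print(pre[0]);plan([(pre[0],pre[1],33,.12)],op=.1)
E
```

```text
[498.9 322.3 187.1] [ 32.44 -14.59   0.19] [ 0.1353981   0.55901654 -2.92092844]
lip [131.9 -12.4] 144.51438478028922
w 2509 [376. 229.] [137. -66.]
w 1143 [435. 214.] [210. -54.]
w 496 [148. 306.] [-101. -122.]
t 50 [204 173   9   9] [121. -53.]
t 292 [164 182  32  30] [121.  21.]
tray [ 496.7 -107.7  158.3  107.2  -89.1]
[402.00129968 -74.26181867 189.21848875]
[[0.1,-22,-22,-6,0.01,-0.01,0.07],[0.1,-23,-20,-6,0.01,-0.02,0.07],[0.1,-25,-19,-4,0,-0.01,0.07],[0.1,-26,-16,-5,0.01,-0.02,0.07],[0.1,-27,-15,-4,0.01,-0.01,0.07],[0.1,-28,-14,-4,0.01,-0.01,0.06],[0.1,-29,-11,-3,0,-0.02,0.07],[0.1,-30,-9,-2,0.01,-0.01,0.07],[0.1,-30,-8,-2,0.01,-0.01,0.07],[0.1,-31,-5,-2,0.01,-0.02,0.07]]
[[0.1,-31,-3,-1,0.01,-0.01,0.07],[0.1,-31,-1,-1,0,-0.02,0.07],[0.1,-31.6,1.8,-0.1,0.011,-0.01,0.069]]
```

View pics/c10.png

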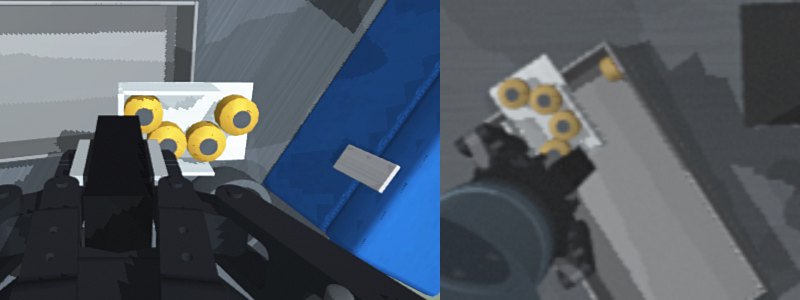

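Emit:
servo_tool([
  [0.1, -11, -11, -3, 0, 0, 0.03],
  [0.1, -23, -20, -6, 0.01, -0.02, 0.07],
  [0.1, -25, -19, -4, 0, -0.01, 0.07],
  [0.1, -26, -16, -5, 0.01, -0.02, 0.07],
  [0.1, -27, -15, -4, 0.01, -0.01, 0.07],
  [0.1, -28, -14, -4, 0.01, -0.01, 0.06],
  [0.1, -29, -11, -3, 0, -0.02, 0.07],
  [0.1, -30, -9, -2, 0.01, -0.01, 0.07],
  [0.1, -30, -8, -2, 0.01, -0.01, 0.07],
  [0.1, -31, -5, -2, 0.01, -0.02, 0.07],
])

```text
time: 28.02
tcp_pos: [0.4386, 0.0284, 0.1863]
eef_rot: [0.058, 0.739, 0.668, 0.063]
ft_force: [0.8, -0.9, -3.1]
opening: 0.0234
finger_force: 79.2
```

Emit:
servo_tool([
  [0.1, -31, -3, -1, 0.01, -0.01, 0.07],
  [0.1, -31, -1, -1, 0, -0.02, 0.07],
  [0.1, -31, 1, 0, 0.01, -0.01, 0.07],
  [0.1, -20, -2, 0, 0, 0, 0.03],
  [0.1, 0, 0, 0, 0, 0, 0],
  [0.1, 0, 0, 0, 0, 0, 0],
])

```text
time: 28.78
tcp_pos: [0.4129, -0.0792, 0.1862]
eef_rot: [0.057, 0.814, 0.576, 0.049]
ft_force: [0.6, 1.0, -2.8]
opening: 0.0231
finger_force: 79.2
```

```bash
python3 pour.py 478 -125 63 43 -18
python3 - <<'E'
from h import *
im,d,p=cam('wrist'); h=cv2.cvtColor(im,cv2.COLOR_RGB2HSV); m=bushes(h,None,None)
n,l,st,c=cv2.connectedComponentsWithStats(m)
for i in range(1,n):
    if st[i,4]>100: print(st[i,4],c[i].round(),(ray(p,c[i],.06)[0]*1000).round())
E
```

```text
[ 0.34  0.15 -0.3   2.26  0.13  0.6  -0.4 ]
lip [ 504.  -118.4  132.8] [-19.5  -8.5   0.8]
[[0.1,-4,-3,9,0.06,0,-0.01],[0.1,-4,-3,9,0.06,-0.01,0],[0.1,-4,-2,10,0.06,0,-0.01],[0.1,-4.4,-1.7,9.5,0.056,-0.003,-0.005],[0.1,0,6,-3,0.07,0,0],[0.1,0,6,-4,0.06,0,0],[0.1,0,6,-4,0.07,0,0],[0.1,0,5,-4,0.07,0,0],[0.1,0,5,-4,0.06,0,0],[0.1,0,5,-5,0.07,0,0]]
[[0.1,0,5,-6,0.06,0,0],[0.1,0,4,-5,0.07,0,0],[0.1,0,3,-6,0.07,0,0],[0.1,0,3.7,-6.1,0.064,0,0]]
1757 [404. 145.] [514. -74.  60.]
205 [371. 177.] [478. -91.  60.]
2414 [375. 232.] [ 466. -141.   60.]
1129 [435. 217.] [ 525. -150.   60.]
2781 [626. 344.] [ 715. -401.   60.]
```

Emit:
servo_tool([
  [0.1, -6, -3, 7, 0.05, 0, -0.01],
  [0.1, -6, -3, 9, 0.06, -0.01, 0],
  [0.1, -6, -2, 9, 0.06, 0, -0.01],
  [0.1, -6, -2, 9, 0.06, 0, 0],
  [0.1, 0, 6, -3, 0.07, 0, 0],
  [0.1, 0, 6, -4, 0.06, 0, 0],
  [0.1, 0, 6, -4, 0.07, 0, 0],
  [0.1, 0, 5, -4, 0.07, 0, 0],
  [0.1, 0, 5, -4, 0.06, 0, 0],
  [0.1, 0, 5, -5, 0.07, 0, 0],
])

```text
time: 30.08
tcp_pos: [0.435, -0.1108, 0.1664]
eef_rot: [-0.194, 0.787, 0.57, -0.139]
ft_force: [-0.3, 0.5, -2.8]
opening: 0.023
finger_force: 79.3
```

Emit:
servo_tool([
  [0.1, 0, 5, -6, 0.06, 0, 0],
  [0.1, 0, 4, -5, 0.07, 0, 0],
  [0.1, 0, 3, -6, 0.07, 0, 0],
  [0.1, 0, 4, -6, 0.07, 0, 0],
  [0.1, 0, 0, 0, 0, 0, 0],
  [0.1, 0, 0, 0, 0, 0, 0],
  [0.1, 0, 0, 0, 0, 0, 0],
])

```text
time: 30.95
tcp_pos: [0.4583, -0.1193, 0.1774]
eef_rot: [-0.298, 0.754, 0.546, -0.214]
ft_force: [-0.8, 1.3, -1.2]
opening: 0.0229
finger_force: 79.6
```

```bash
cat > chk.py <<'E'
from h import *
o=ctrl.get_obs();s=now(); Rs=s[1]@M.T
print(o['qpos'].round(2),'lip',(s[0]+Rs@(np.array([50,0,0])-TOFF)).round(1),R.from_matrix(Rs).as_euler('ZYX',degrees=True).round(1),o['ft_force'].round(1))
im,d,p=cam('wrist'); h=cv2.cvtColor(im,cv2.COLOR_RGB2HSV); m=bushes(h,None,None)
n,l,st,c=cv2.connectedComponentsWithStats(m)
for i in range(1,n):
    if st[i,4]>100: print(st[i,4],c[i].round(),(ray(p,c[i],.06)[0]*1000).round())
cv2.imwrite('pics/c11.png',im[:,:,::-1])
E
python3 chk.py
```

```text
[ 0.35  0.8  -0.23  1.46  0.03  1.64 -0.2 ] lip [ 475.  -132.4   66.8] [-18.1  43.    0.2] [-0.8  1.3 -1.2]
2110 [104. 104.] [-247.  191.   60.]
625 [  8. 102.] [-2258.   872.    60.]
4166 [508. 122.] [520. -76.  60.]
1909 [468. 185.] [ 490. -110.   60.]
1432 [539. 220.] [ 526. -137.   60.]
272 [146. 218.] [-170.  -79.   60.]
997 [469. 243.] [ 483. -150.   60.]
479 [ 29. 247.] [-4424.   -81.    60.]
1413 [546. 266.] [ 525. -165.   60.]
```

Emit:
servo_tool([
  [0.1, 0, -10, -12, -0.05, 0, 0],
  [0.1, 0, -11, -12, -0.1, 0, 0],
  [0.1, 4, -10, -6, -0.15, 0, 0],
  [0.1, 18, -5, 3, -0.11, -0.01, -0.07],
  [0.1, 25, -5, 3, -0.11, -0.01, -0.07],
  [0.1, 30, -4, 2, -0.11, -0.01, -0.08],
  [0.1, 40, -3, 2, -0.11, -0.01, -0.08],
  [0.1, 43, -10, 6, 0, 0, -0.11],
  [0.1, 45, -5, 5, 0, 0, -0.12],
  [0.1, 44, 1, 6, 0, 0, -0.11],
])

```text
time: 32.25
tcp_pos: [0.4306, 0.1329, 0.2053]
eef_rot: [-0.009, 0.584, 0.812, 0.011]
ft_force: [1.0, 0.5, -1.1]
opening: 0.0231
finger_force: 79.5
```

Emit:
servo_tool([
  [0.1, 44, 5, 3, 0, 0, -0.12],
  [0.1, 30, 5, 0, 0, 0, -0.06],
  [0.1, 0, 0, 0, 0, 0, 0],
  [0.1, 0, 0, 0, 0, 0, 0],
])

```text
time: 32.75
tcp_pos: [0.414, 0.2036, 0.2041]
eef_rot: [-0.008, 0.51, 0.86, 0.011]
ft_force: [-0.5, 0.5, -1.3]
opening: 0.0229
finger_force: 79.5
```

```bash
python3 start.py -72 -34
python3 - <<'E'
from h import *
i,d,p=cam('wrist');i2,d2,p2,P,h=top(); 
cv2.imwrite('pics/c12.png',np.hstack([i[60:320,300:640,::-1],cv2.resize(i2[150:300,150:450,::-1],(460,230)).repeat(1,0) if 0 else cv2.copyMakeBorder(cv2.resize(i2[150:300,150:450,::-1],(460,230)),0,30,0,0,cv2.BORDER_CONSTANT)]))
E
```

```text
[414.  203.6 204.1] [28.59 -0.63  1.49] [-0.03  0.3  -0.59  2.03  0.19  0.86 -0.22]
w 486 [537. 162.] [122. -56.]
t 50 [120. -54.]
[[0.1,10,-3,26,0,-0.01,-0.02],[0.1,11,-2,25,0.01,-0.01,-0.03],[0.1,10.3,-1.7,26.1,0.002,-0.006,-0.023],[0.1,0,1,17,0.01,0,0],[0.1,0,1,17,0.01,0,0],[0.1,0,0.6,16.8,0.009,0,0]]
[392.96716091 228.39304838 127.4       ] [394.6645811  229.48277278  76.55698434]
```

View pics/c12.png

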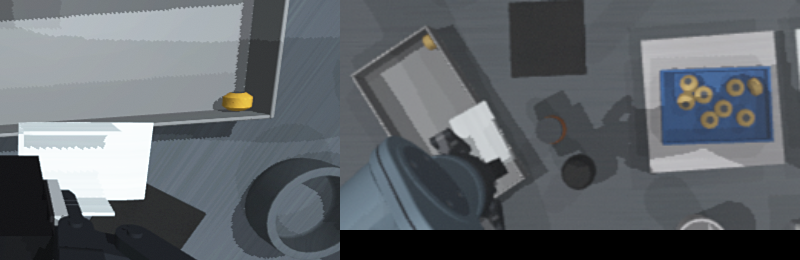

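Emit:
servo_tool([
  [0.1, 10, -3, 26, 0, -0.01, -0.02],
  [0.1, 11, -2, 25, 0.01, -0.01, -0.03],
  [0.1, 9, -2, 26, 0, -0.01, -0.02],
  [0.1, 0, 1, 17, 0.01, 0, 0],
  [0.1, 0, 1, 17, 0.01, 0, 0],
  [0.1, 0, 0, 12, 0.01, 0, 0],
  [0.1, 0, 0, 0, 0, 0, 0],
  [0.1, 0, 0, 0, 0, 0, 0],
])

```text
time: 33.95
tcp_pos: [0.395, 0.2294, 0.0819]
eef_rot: [-0.005, 0.48, 0.877, -0.013]
ft_force: [0.4, 0.5, -2.0]
opening: 0.0231
finger_force: 79.4
```

```bash
python3 where.py
```

```text
[395.  229.4  81.9] [32.64  1.55 -0.2 ] [ 0.35880857  0.53163957 -1.95512958]
lip [-21.6 -34.5] 12.124540515010395
w 109 [637. 253.] [105. -53.]
t 50 [204 173   9   9] [121. -53.]
```

Emit:
servo_tool([
  [0.1, -1, 0, 6, 0.003, 0, 0],
  [0.1, 0, 0, 2.5, 0, 0, 0],
  [0.1, 0, 15, -0.4, 0, 0, 0],
  [0.1, 0, 20, -0.6, 0, 0, 0],
  [0.1, 0, 20, -0.6, 0, 0, 0],
  [0.1, 0, 20, -0.6, 0, 0, 0],
  [0.1, 0, 20, -0.6, 0, 0, 0],
  [0.1, 0, 15, -0.4, 0, 0, 0],
  [0.1, 0, 10, -0.3, 0, 0, 0],
  [0.1, 0, 0, 0, 0, 0, 0],
])

```text
time: 35.3
tcp_pos: [0.4973, 0.2941, 0.0733]
eef_rot: [-0.005, 0.48, 0.877, -0.013]
ft_force: [1.1, 1.3, 2.5]
opening: 0.0229
finger_force: 79.9
```

Emit:
servo_tool([
  [0.1, 0, 6, -0.2, 0, 0, 0],
  [0.1, 0, 6, -0.2, 0, 0, 0],
  [0.1, 0, 6, -0.2, 0, 0, 0],
  [0.1, 0, 6, -0.2, 0, 0, 0],
  [0.1, 0, 4, -0.1, 0, 0, 0],
  [0.1, 0, 3, -0.1, 0, 0, 0],
  [0.1, 0, 2, -0.1, 0, 0, 0],
  [0.1, 0, 2, 0, 0, 0, 0],
  [0.1, 0, 0, 0, 0, 0, 0],
])

```text
time: 36.42
tcp_pos: [0.5248, 0.3117, 0.0736]
eef_rot: [-0.006, 0.48, 0.877, -0.015]
ft_force: [-4.3, -3.3, 10.1]
opening: 0.023
finger_force: 80.8
```

```bash
python3 where.py
```

```text
[524.8 311.7  73.6] [32.66  1.83 -0.23] [-4.28251005 -3.3425194  10.0925014 ]
lip [131.8 -35.5] 3.341994529233645
w 1068 [442. 261.] [124. -57.]
w 65 [127. 325.] [-100. -113.]
t 46 [203 172   9   9] [124. -53.]
```

Emit:
servo_tool([
  [0.1, 0, 1.5, 0, 0, 0, 0],
  [0.1, 0, 1.5, 0, 0, 0, 0],
  [0.1, 0, 1, 0, 0, 0, 0],
  [0.1, 0, 1, 0, 0, 0, 0],
  [0.1, 0, 0, 0, 0, 0, 0],
])

```text
time: 37.15
tcp_pos: [0.5289, 0.3143, 0.0736]
eef_rot: [-0.006, 0.48, 0.877, -0.015]
ft_force: [-5.4, -4.7, 11.5]
opening: 0.0232
finger_force: 81.3
```

Emit:
servo_tool([
  [0.1, 0, -2, 0, -0.03, 0, 0],
  [0.1, 0, -3, 0, -0.04, 0, 0],
  [0.1, 0, -2, 0, -0.03, 0, 0],
  [0.1, 0, -2, 0, -0.04, 0, 0],
  [0.1, 0, -3, 0, -0.03, 0, 0],
  [0.1, 0, -2, 0, -0.04, 0, 0],
  [0.1, 0, -2, 0, -0.03, 0, 0],
  [0.1, 0, -3, -1, -0.04, 0, 0],
  [0.1, 0, -1, -5, 0, 0, 0],
  [0.1, 0, -1, -6, 0, 0, 0],
])

```text
time: 38.4
tcp_pos: [0.5094, 0.3018, 0.0823]
eef_rot: [0.061, 0.476, 0.871, 0.108]
ft_force: [0.6, 0.3, -2.6]
opening: 0.0232
finger_force: 79.6
```

```bash
python3 where.py c13.png
```

```text
[509.4 301.8  82.3] [ 32.72 -14.22  -0.21] [ 0.58912604  0.26201395 -2.64250851]
lip [129.5 -35.3] 39.103090399568636
w 1031 [427. 259.] [130. -74.]
t 58 [203 176   8  10] [115. -47.]
```

Emit:
servo_tool([
  [0.1, 0, 1, -5, 0, 0, 0],
  [0.1, 0, 3, -10, 0, 0, 0],
  [0.1, 0, 4, -15, 0, 0, 0],
  [0.1, 0, 5, -18, 0, 0, 0],
  [0.1, 0, 5, -18, 0, 0, 0],
  [0.1, 0, 5, -18, 0, 0, 0],
  [0.1, 0, 4, -15, 0, 0, 0],
  [0.1, 0, 0, 0, 0, 0, 0],
  [0.1, 0, 0, 0, 0, 0, 0],
])

```text
time: 39.62
tcp_pos: [0.5106, 0.3028, 0.1843]
eef_rot: [0.061, 0.476, 0.871, 0.108]
ft_force: [-0.9, -0.6, -2.2]
opening: 0.0231
finger_force: 79.6
```

```bash
python3 where.py c14.png
python3 - <<'E'
from h import *
i2,d2,p2,P,h=top()
roi=np.zeros((400,640),bool);roi[160:270,340:450]=1
blue=(h[...,0]>100)&(h[...,0]<125)&(h[...,1]>120)
print('tray',rect(blue&roi,p2,0.072))
m=bushes(h,None,None,(340,160,450,270));n,l,st,c=cv2.connectedComponentsWithStats(m)
for i in range(1,n): 
    if st[i,4]>10: print(st[i,4],(ray(p2,c[i],.062)[0]*1000).round())
pre=scoop_goal(-5,-8,[50,0,0],[505,-70,135])
print(pre[0]);plan([(pre[0],pre[1],33,.12)],op=.1)
E
```

```text
[510.6 302.8 184.3] [ 32.71 -14.22  -0.21] [-0.92530141 -0.60842275 -2.24680078]
lip [131.  -35.2] 141.07024064812953
w 1024 [427. 259.] [ 201. -133.]
w 807 [154. 287.] [ -95. -125.]
t 76 [186 170  10  11] [147. -22.]
tray [ 496.6 -107.7  158.3  107.2  -89. ]
196 [515. -76.  62.]
72 [ 523. -167.   62.]
60 [ 523. -137.   62.]
121 [ 484. -108.   62.]
62 [ 478. -151.   62.]
[407.52411383 -53.94331621 189.21848875]
[[0.1,-20,-22,-6,0.01,-0.01,0.05],[0.1,-22,-22,-6,0.01,-0.01,0.06],[0.1,-23,-20,-5,0.01,-0.01,0.05],[0.1,-24,-19,-5,0.01,-0.01,0.06],[0.1,-25,-18,-4,0,-0.01,0.05],[0.1,-26,-16,-4,0.01,-0.01,0.05],[0.1,-27,-15,-4,0.01,-0.01,0.06],[0.1,-27,-14,-3,0.01,-0.01,0.05],[0.1,-29,-12,-3,0.01,-0.01,0.05],[0.1,-28,-11,-2,0.01,-0.01,0.06]]
[[0.1,-30,-9,-2,0.01,-0.01,0.05],[0.1,-29.9,-7.4,-2.1,0.004,-0.013,0.057]]
```

Emit:
servo_tool([
  [0.1, -10, -11, -3, 0, 0, 0.03],
  [0.1, -22, -22, -6, 0.01, -0.01, 0.06],
  [0.1, -23, -20, -5, 0.01, -0.01, 0.05],
  [0.1, -24, -19, -5, 0.01, -0.01, 0.06],
  [0.1, -25, -18, -4, 0, -0.01, 0.05],
  [0.1, -26, -16, -4, 0.01, -0.01, 0.05],
  [0.1, -27, -15, -4, 0.01, -0.01, 0.06],
  [0.1, -27, -14, -3, 0.01, -0.01, 0.05],
  [0.1, -29, -12, -3, 0.01, -0.01, 0.05],
  [0.1, -28, -11, -2, 0.01, -0.01, 0.06],
])

```text
time: 41.02
tcp_pos: [0.434, 0.0174, 0.1851]
eef_rot: [0.05, 0.691, 0.718, 0.064]
ft_force: [0.5, 0.1, -2.9]
opening: 0.0228
finger_force: 79.6
```

Emit:
servo_tool([
  [0.1, -30, -9, -2, 0.01, -0.01, 0.05],
  [0.1, -25, -7, -2, 0, -0.01, 0.06],
  [0.1, -12, -8, -1, 0, 0, 0.02],
  [0.1, 0, 0, 0, 0, 0, 0],
  [0.1, 0, 0, 0, 0, 0, 0],
])

```text
time: 41.65
tcp_pos: [0.4112, -0.0467, 0.1856]
eef_rot: [0.05, 0.735, 0.673, 0.057]
ft_force: [1.1, 0.9, -1.7]
opening: 0.0232
finger_force: 79.6
```

```bash
python3 pour.py 469 -64 74 43 -8;  python3 chk.py
```

```text
[ 0.37  0.15 -0.38  2.27  0.09  0.59 -0.17]
lip [509.4 -61.9 132.3] [-5.1 -8.6  1. ]
[[0.1,0,-6,5,0.05,0,0.01],[0.1,0,-5,4,0.04,-0.01,0.01],[0.1,-1,-5,5,0.05,0,0.01],[0.1,0,-5,6,0.05,-0.01,0.01],[0.1,-0.1,-4.6,5.1,0.048,0.001,0.012],[0.1,0,6,-3,0.07,0,0],[0.1,0,6,-4,0.06,0,0],[0.1,0,6,-4,0.07,0,0],[0.1,0,5,-4,0.07,0,0],[0.1,0,5,-4,0.06,0,0]]
[[0.1,0,5,-5,0.07,0,0],[0.1,0,4,-6,0.06,0,0],[0.1,0,5,-5,0.07,0,0],[0.1,0,3,-6,0.07,0,0],[0.1,0,3.6,-6.1,0.063,0,0]]
[ 0.37  0.15 -0.38  2.27  0.09  0.59 -0.17] lip [509.4 -61.9 132.3] [-5.1 -8.6  1. ] [ 1.1  0.9 -1.7]
319 [353. 233.] [458. -91.  60.]
250 [421. 268.] [ 523. -138.   60.]
912 [623. 383.] [ 790. -342.   60.]
```

Run:
```python
from h import *
for nm in ['top','scene','wrist']:
    im,d,p=cam(nm); P=cloud(d,p)*1000; h=cv2.cvtColor(im,cv2.COLOR_RGB2HSV); m=((h[...,0]>12)&(h[...,0]<32)&(h[...,1]>90)&(h[...,2]>40)).astype(np.uint8)
    n,l,st,c=cv2.connectedComponentsWithStats(m)
    for i in range(1,n):
        q=np.median(P[l==i],0)
        if st[i,4]>12 and 250<q[0]<800 and -500<q[1]<550 and q[2]<250: print(nm,st[i,4],c[i].round(),q.round())
    cv2.imwrite('pics/z_%s.png'%nm,im[:,:,::-1])
```

```text
top 2683 [548.  79.] [ 759. -401.   64.]
top 117 [380. 207.] [522. -76.  62.]
top 72 [420. 206.] [ 523. -165.   68.]
top 63 [407. 207.] [ 522. -135.   61.]
top 83 [397. 223.] [ 486. -114.   60.]
top 63 [414. 226.] [ 476. -149.   61.]
scene 45 [335. 153.] [441. -55. 141.]
scene 77 [294. 170.] [ 530. -156.   58.]
scene 224 [310. 176.] [502. -94.  57.]
scene 80 [286. 199.] [596. -88.   9.]
scene 105 [365. 228.] [481. 155.  20.]
wrist 304 [352. 233.] [438. -54. 146.]
wrist 253 [421. 268.] [ 522. -135.   60.]
wrist 86 [415. 288.] [ 515. -158.   56.]
```

Emit:
servo_tool([
  [0.1, 0, -6, 5, 0.05, 0, 0.01],
  [0.1, 0, -5, 4, 0.04, -0.01, 0.01],
  [0.1, -1, -5, 5, 0.05, 0, 0.01],
  [0.1, 0, -5, 6, 0.05, -0.01, 0.01],
  [0.1, 0, -5, 5, 0.05, 0, 0.01],
  [0.1, 0, 6, -3, 0.07, 0, 0],
  [0.1, 0, 6, -4, 0.06, 0, 0],
  [0.1, 0, 6, -4, 0.07, 0, 0],
  [0.1, 0, 5, -4, 0.05, 0, 0],
  [0.1, 0, 5, -4, 0.04, 0, 0],
])

```text
time: 43.1
tcp_pos: [0.4184, -0.0498, 0.1713]
eef_rot: [-0.142, 0.741, 0.644, -0.125]
ft_force: [-0.4, 0.1, -2.0]
opening: 0.0229
finger_force: 79.6
```

Emit:
servo_tool([
  [0.1, 0, 5, -5, 0.05, 0, 0],
  [0.1, 0, 4, -6, 0.06, 0, 0],
  [0.1, 0, 5, -5, 0.07, 0, 0],
  [0.1, 0, 3, -6, 0.07, 0, 0],
  [0.1, 0, 4, -6, 0.06, 0, 0],
  [0.1, 0, 0, 0, 0, 0, 0],
  [0.1, 0, 0, 0, 0, 0, 0],
  [0.1, 0, 0, 0, 0, 0, 0],
  [0.1, 0, 0, 0, 0, 0, 0],
])

```text
time: 44.22
tcp_pos: [0.449, -0.0543, 0.1865]
eef_rot: [-0.254, 0.71, 0.618, -0.222]
ft_force: [0.9, -1.1, -1.4]
opening: 0.0231
finger_force: 79.7
```

```bash
cat > cnt.py <<'E'
from h import *
s=now(); Rs=s[1]@M.T; print(s[0].round(1),'lip',(s[0]+Rs@(np.array([50,0,0])-TOFF)).round(1),R.from_matrix(Rs).as_euler('ZYX',degrees=True).round(1))
for nm in ['top','scene','wrist']:
    im,d,p=cam(nm); P=cloud(d,p)*1000; h=cv2.cvtColor(im,cv2.COLOR_RGB2HSV); m=((h[...,0]>12)&(h[...,0]<32)&(h[...,1]>90)&(h[...,2]>40)).astype(np.uint8)
    n,l,st,c=cv2.connectedComponentsWithStats(m)
    for i in range(1,n):
        q=np.median(P[l==i],0)
        if st[i,4]>12 and 250<q[0]<580 and -500<q[1]<550 and q[2]<250: print(nm,st[i,4],c[i].round(),q.round())
    if nm=='top':
        blue=(h[...,0]>100)&(h[...,0]<125)&(h[...,1]>120); roi=np.zeros((400,640),bool);roi[160:270,340:450]=1
        print('tray',rect(blue&roi,p,0.072))
    cv2.imwrite('pics/z_%s.png'%nm,im[:,:,::-1])
E
python3 cnt.py
```

```text
[449.  -54.3 186.5] lip [474.2 -65.6  77.2] [-8.  39.5 -0.1]
top 25 [410. 208.] [ 517. -144.   60.]
top 30 [371. 214.] [506. -55.  64.]
top 63 [399. 223.] [ 484. -117.   61.]
top 60 [414. 226.] [ 478. -149.   61.]
tray [ 480.9 -137.3   74.5   73.1    2. ]
scene 77 [294. 170.] [ 530. -154.   58.]
scene 232 [310. 176.] [505. -90.  59.]
scene 104 [365. 228.] [481. 154.  20.]
wrist 5767 [511. 245.] [509. -84.  61.]
wrist 1233 [539. 320.] [ 526. -133.   59.]
wrist 22 [476. 306.] [ 486. -140.   50.]
wrist 84 [547. 349.] [ 531. -157.   55.]
```

Run:
```python
from h import *
s=now()
Z=[0,0,0]
g=[(s[0]+[-25,5,40],scoop_goal(-8,20,Z,Z)[1],20,.12),(np.array([490,45,205.]),scoop_goal(15,0,Z,Z)[1],40,.12),(np.array([565.6,126.5,150]),scoop_goal(37.8,0,Z,Z)[1],40,.12)]
plan(g,op=.1)
```

```text
[[0.1,0,-15,-5,-0.11,0,0],[0.1,1,-14,-6,-0.12,0,0],[0.1,0.4,-13.9,-8.6,-0.111,0.002,0],[0.1,21,11,0,-0.07,-0.01,-0.08],[0.1,19,13,2,-0.07,-0.02,-0.08],[0.1,19,14,1,-0.07,-0.01,-0.08],[0.1,17,16,3,-0.06,-0.02,-0.08],[0.1,16.1,16.4,2.8,-0.074,-0.01,-0.077],[0.1,15,24,14,0,0,-0.1],[0.1,12,24,14,0,0,-0.1]]
[[0.1,10,26,13,0,0,-0.1],[0.1,7.1,27.3,14.1,0,0,-0.098]]
```

Emit:
servo_tool([
  [0.1, 0, -12, -8, -0.11, 0, 0],
  [0.1, 1, -14, -6, -0.12, 0, 0],
  [0.1, 0, -14, -8, -0.11, 0, 0],
  [0.1, 21, 11, 0, -0.07, -0.01, -0.08],
  [0.1, 19, 13, 2, -0.07, -0.02, -0.08],
  [0.1, 19, 14, 1, -0.07, -0.01, -0.08],
  [0.1, 17, 16, 3, -0.06, -0.02, -0.08],
  [0.1, 16, 16, 3, -0.07, -0.01, -0.08],
  [0.1, 15, 24, 14, 0, 0, -0.1],
  [0.1, 12, 24, 14, 0, 0, -0.1],
])

```text
time: 45.62
tcp_pos: [0.5306, 0.0848, 0.176]
eef_rot: [-0.002, 0.524, 0.852, -0.003]
ft_force: [-0.1, -0.1, -1.7]
opening: 0.023
finger_force: 79.9
```

Emit:
servo_tool([
  [0.1, 10, 26, 13, 0, 0, -0.1],
  [0.1, 7, 27, 14, 0, 0, -0.1],
  [0.1, 0, 0, 0, 0, 0, 0],
  [0.1, 0, 0, 0, 0, 0, 0],
])

```text
time: 46.12
tcp_pos: [0.5675, 0.1247, 0.1487]
eef_rot: [-0.002, 0.438, 0.899, -0.003]
ft_force: [0.4, -0.4, -0.7]
opening: 0.0229
finger_force: 79.9
```

```bash
python3 cnt.py
python3 - <<'E'
from h import *
Z=[0,0,0]; g=scoop_goal(37.8,0,Z,Z)[1]
plan([(np.array([565.6,126.5,90]),g,25,.12),(np.array([565.6,126.5,70.5]),g,7,.12)],op=.1)
a=cv2.imread('pics/z_top.png')[150:290,330:450]; b=cv2.imread('pics/z_scene.png')[130:220,240:370]
cv2.imwrite('pics/c15.png',np.hstack([cv2.resize(a,(400,466)),cv2.resize(b,(400,466))]))
E
```

```text
[567.5 124.7 148.7] lip [642.6 174.1  80.7] [38.   0.4  0.1]
top 354 [385. 216.] [502. -89.  63.]
top 72 [420. 206.] [ 523. -165.   68.]
top 59 [407. 207.] [ 524. -136.   60.]
top 59 [414. 226.] [ 478. -149.   60.]
tray [ 496.8 -107.9  158.3  107.1  -88.9]
scene 78 [294. 170.] [ 530. -156.   58.]
scene 231 [310. 176.] [505. -89.  59.]
scene 103 [365. 228.] [482. 154.  21.]
wrist 402 [251.  99.] [481. 152.  24.]
wrist 2003 [159. 247.] [482. -17.  10.]
wrist 361 [128. 318.] [504. -53.  59.]
wrist 1426 [ 75. 344.] [479. -92.  60.]
[[0.1,1,0,20,0,0,0],[0.1,1,0,20,0,0,0],[0.1,1.1,-0.2,19.3,-0.006,-0.001,0.004],[0.1,0,0,6,0,0,0],[0.1,0,0,7,0,0,0],[0.1,0,0,6.5,0,0,0]]
```

View pics/c15.png

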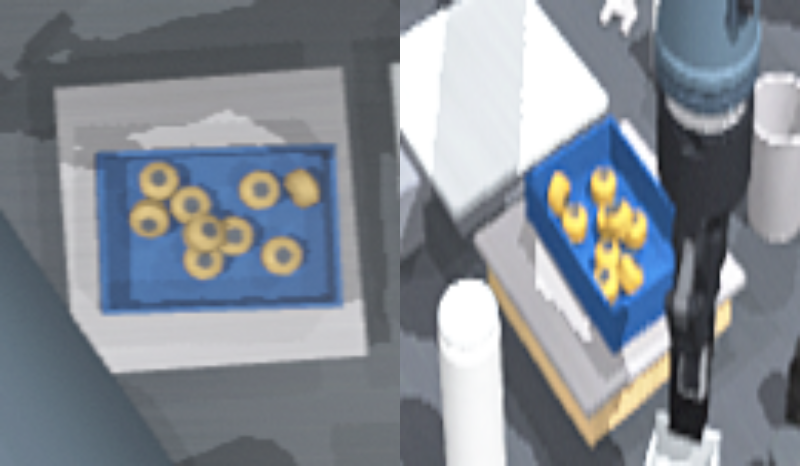

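Emit:
servo_tool([
  [0.1, 1, 0, 20, 0, 0, 0],
  [0.1, 1, 0, 20, 0, 0, 0],
  [0.1, 0, 0, 19, -0.006, 0, 0.004],
  [0.1, 0, 0, 9, 0, 0, 0],
  [0.1, 0, 0, 6, 0, 0, 0],
  [0.1, 0, 0, 3, 0, 0, 0],
  [0.1, 0, 0, 0, 0, 0, 0],
])

```text
time: 47.15
tcp_pos: [0.5668, 0.1269, 0.0719]
eef_rot: [-0.001, 0.439, 0.898, 0.001]
ft_force: [-0.1, 0.5, -0.9]
opening: 0.0233
finger_force: 79.9
```

Emit:
servo_tool([
  [0.1, 0, 0, 1, 0, 0, 0],
  [0.1, 0, 0, 0, 0, 0, 0],
])

```text
time: 47.4
tcp_pos: [0.5668, 0.1269, 0.071]
eef_rot: [-0.001, 0.439, 0.898, 0.001]
ft_force: [0.3, -0.1, -2.6]
opening: 0.0232
finger_force: 79.9
```

Emit:
servo_tool([
  [0.1, 0, 0, 0.7, 0, 0, 0],
  [0.1, 0, 0, 0, 0, 0, 0],
])

```text
time: 47.65
tcp_pos: [0.5667, 0.1269, 0.0703]
eef_rot: [-0.001, 0.439, 0.898, 0.001]
ft_force: [-0.7, -0.1, 0.4]
opening: 0.0233
finger_force: 80.4
```

Emit:
servo_tool([
  [0.1, 0, 0, 0.5, 0, 0, 0],
  [0.1, 0, 0, 0, 0, 0, 0],
  [0.5, 0, 0, 0, 0, 0, 0],
  [1, 0, 0, 0, 0, 0, 0],
  [1, 0, 0, 0, 0, 0, 0],
  [1, 0, 0, 0, 0, 0, 0],
  [1, 0, 0, 0, 0, 0, 0],
])

```text
time: 48.52
tcp_pos: [0.5666, 0.1269, 0.0695]
eef_rot: [-0.001, 0.439, 0.898, 0.001]
ft_force: [0.3, -0.5, -0.1]
opening: 0.0855
finger_force: 0.0
```

Emit:
servo_tool([
  [1, 0, 0, -15, 0, 0, 0],
  [1, 0, 0, -30, 0, 0, 0],
  [1, 0, 0, -40, 0, 0, 0],
  [1, 0, 0, -40, 0, 0, 0],
  [1, 0, 0, 0, 0, 0, 0],
])

```text
time: 49.15
tcp_pos: [0.569, 0.1276, 0.1989]
eef_rot: [0.002, 0.439, 0.898, 0.003]
ft_force: [0.1, 0.5, 0.6]
opening: 0.0855
finger_force: 0.0
```

```bash
python3 - <<'E'
from h import *
print(now()[0])
im,d,p=cam('wrist'); P=cloud(d,p)*1000
m=(P[...,2]>105)&(P[...,2]<125)&(np.hypot(P[...,0]-566,P[...,1]-124)<40)
print('handle top',np.median(P[m],0).round(1),m.sum())
h=cv2.cvtColor(im,cv2.COLOR_RGB2HSV); w=((h[...,2]>170)&(h[...,1]<50)&(P[...,2]<30)&(np.hypot(P[...,0]-605,P[...,1]-150)<60)); print('pan',w.sum(),np.percentile(P[w],[2,50,98],axis=0).round(1))
E
python3 cnt.py | grep -E "tray|top"
```

```text
[568.98920465 127.64346132 198.94264453]
handle top [569.1 123.6 116.7] 1396
pan 4068 [[562.3 116.8   2.7]
 [610.4 151.9   4.8]
 [649.1 190.1  27.1]]
top 356 [385. 216.] [502. -89.  63.]
top 72 [420. 206.] [ 523. -165.   67.]
top 61 [407. 207.] [ 522. -136.   60.]
top 59 [414. 226.] [ 478. -149.   61.]
tray [ 496.7 -107.8  158.2  107.2  -89.1]
```

Run:
```python
from h import *
Rg=R.from_euler('z',3,degrees=True).as_matrix()@M
g=[(np.array([495.,8,190]),Rg,40,.12),(np.array([495.,8,70]),Rg,40,.12),(np.array([495.,8,47]),Rg,12,.12)]
plan(g,op=.7)
```

```text
[[0.7,-8,-21,1,0,0,0.1],[0.7,-11,-21,0,0,0,0.1],[0.7,-12,-19,1,0,0,0.1],[0.7,-14,-18,1,0,0,0.11],[0.7,-17,-17,0,0,0,0.1],[0.7,-17.3,-14.4,0.9,-0.002,-0.001,0.099],[0.7,0,0,30,0,0,0],[0.7,0,0,30,0,0,0],[0.7,0,0,30,0,0,0],[0.7,0,0.1,30,0,0,0]]
[[0.7,0,0,12,0,0,0],[0.7,0,0,11,0,0,0]]
```

Emit:
servo_tool([
  [0.7, -8, -21, 1, 0, 0, 0.1],
  [0.7, -11, -21, 0, 0, 0, 0.1],
  [0.7, -12, -19, 1, 0, 0, 0.1],
  [0.7, -14, -18, 1, 0, 0, 0.11],
  [0.7, -17, -17, 0, 0, 0, 0.1],
  [0.7, -17, -14, 1, 0, 0, 0.1],
  [0.7, 0, 0, 0, 0, 0, 0],
])

```text
time: 50.22
tcp_pos: [0.4947, 0.0072, 0.1895]
eef_rot: [-0.001, 0.689, 0.724, -0.001]
ft_force: [0.5, 1.0, 0.5]
opening: 0.0595
finger_force: 0.0
```

```bash
python3 - <<'E'
from h import *
print(ctrl.get_obs()['qpos'].round(2),ctrl.get_obs()['opening'])
Rg=R.from_euler('z',3,degrees=True).as_matrix()@M
g=[(np.array([495.,8,70]),Rg,30,.12),(np.array([495.,8,47]),Rg,12,.12)]
print(now()[0]);plan(g,op=.7)
E
python3 cnt.py | grep -E "tray|top"
```

```text
[ 0.23  0.36 -0.41  1.96  0.18  0.86 -0.22] 0.059523411232913895
[494.68335491   7.17661719 189.50917848]
[[0.7,0,0,30,0,0,0],[0.7,0,0,30,0,0,0],[0.7,1,1,30,0,0,0],[0.7,-0.3,-0.2,29.5,-0.003,-0.001,-0.003],[0.7,0,0,12,0,0,0],[0.7,0,0,11,0,0,0]]
top 63 [421. 206.] [ 523. -166.   68.]
top 51 [407. 207.] [ 522. -137.   60.]
top 17 [403. 219.] [ 495. -127.   61.]
top 58 [413. 226.] [ 478. -149.   60.]
tray [ 499.2 -151.   126.    60.9   19.7]
```

Emit:
servo_tool([
  [0.7, 0, 0, 30, 0, 0, 0],
  [0.7, 0, 0, 30, 0, 0, 0],
  [0.7, 1, 0, 30, 0, 0, 0],
  [0.7, 0, 0, 30, 0, 0, 0],
  [0.7, 0, 0, 13, 0, 0, 0],
  [0.7, 0, 0, 10, 0, 0, 0],
  [0.7, 0, 0, 0, 0, 0, 0],
])

```text
time: 51.25
tcp_pos: [0.496, 0.0102, 0.0474]
eef_rot: [-0.001, 0.689, 0.725, 0.0]
ft_force: [-0.6, 0.9, 0.6]
opening: 0.0598
finger_force: 0.0
```

Emit:
servo_tool([
  [0.7, -8, 0, 0, 0, 0, 0],
  [0.7, -6, 0, 0, 0, 0, 0],
  [0.7, -4, 0, 0, 0, 0, 0],
  [0.7, -4, 0, 0, 0, 0, 0],
  [0.7, -4, 0, 0, 0, 0, 0],
  [0.7, -4, 0, 0, 0, 0, 0],
])

```text
time: 52.0
tcp_pos: [0.4971, -0.0176, 0.0475]
eef_rot: [-0.002, 0.688, 0.725, 0.001]
ft_force: [-2.3, 9.0, 3.6]
opening: 0.0597
finger_force: 4.3
```

```bash
cat > tray.py <<'E'
from h import *
print(now()[0].round(1),ctrl.get_obs()['ft_force'].round(1))
im,d,p,P,h=top(); X,Y,Z=P[...,0]*1000,P[...,1]*1000,P[...,2]*1000
blue=(h[...,0]>100)&(h[...,0]<125)&(h[...,1]>120)&(X>380)&(X<620)&(Y<20)&(Y>-460)
q=P[blue]*1000
print('tray',rect(blue,p,.072)); t=blue&(Z>66); print('rim z',np.percentile(Z[t],[10,50,90]).round(1),'rim y',np.percentile(Y[t],[1,99]).round(), 'x',np.percentile(X[t],[1,99]).round())
E
python3 tray.py
```

```text
[497.1 -17.6  47.5] [-2.3  9.   3.6]
tray [ 481.5 -163.3   81.3   45.9   18.4]
rim z [69.6 72.2 74.2] rim y [-189. -111.] x [445. 550.]
```

Emit:
servo_tool([
  [0.7, -8, 0.2, 0, 0, 0, 0],
  [0.7, -10, 0.3, 0, 0, 0, 0],
  [0.7, -10, 0.3, 0, 0, 0, 0],
  [0.7, -10, 0.3, 0, 0, 0, 0],
  [0.7, -10, 0.3, 0, 0, 0, 0],
  [0.7, -10, 0.3, 0, 0, 0, 0],
  [0.7, -10, 0.3, 0, 0, 0, 0],
  [0.7, -8, 0.2, 0, 0, 0, 0],
  [0.7, -4, 0, 0, 0, 0, 0],
])

```text
time: 53.18
tcp_pos: [0.5039, -0.097, 0.0474]
eef_rot: [-0.002, 0.688, 0.726, 0.002]
ft_force: [-0.3, 8.6, 3.7]
opening: 0.0599
finger_force: 4.5
```

```bash
python3 tray.py
```

```text
[503.9 -97.   47.4] [-0.3  8.6  3.7]
tray [ 561.4 -258.1    8.8    0.    88.9]
rim z [71.5 72.6 75. ] rim y [-262. -243.] x [561. 562.]
```

```bash
cat > tray2.py <<'E'
from h import *
print(now()[0].round(1),ctrl.get_obs()['ft_force'].round(1))
for nm in ['scene','wrist']:
    im,d,p=cam(nm); P=cloud(d,p)*1000; h=cv2.cvtColor(im,cv2.COLOR_RGB2HSV);X,Y,Z=P[...,0],P[...,1],P[...,2]
    blue=(h[...,0]>100)&(h[...,0]<125)&(h[...,1]>120)&(X>380)&(X<620)&(Y<20)&(Y>-460)
    t=blue&(Z>66); q=P[t]
    print(nm,t.sum(),'rim y',np.percentile(q[:,1],[1,99]).round(),'x',np.percentile(q[:,0],[1,99]).round(),'z',np.percentile(q[:,2],[5,50,95]).round(1))
    for a in np.linspace(q[:,1].min(),q[:,1].max(),5)[:-1]:
        k=q[(q[:,1]>=a)&(q[:,1]<a+25)]; print('  y',round(a),'x',np.percentile(k[:,0],[2,98]).round(1),'z',np.median(k[:,2]).round(1))
E
python3 tray2.py
```

```text
[504.  -97.5  47.4] [-0.6  7.3  2.2]
scene 154 rim y [-268.  -81.] x [460. 570.] z [ 66.3  69.3 116.3]
  y -269 x [461.3 569. ] z 68.5
  y -221 x [564.6 569.6] z 69.8
  y -173 x [559.6 565.1] z 69.3
  y -125 x [476.1 562.4] z 69.6
wrist 2585 rim y [-114.  -28.] x [450. 554.] z [ 66.8  71.4 123. ]
  y -115 x [452.2 533.8] z 71.3
  y -93 x [449.3 556.7] z 124.1Traceback (most recent call last):
  File "tray2.py", line 9, in <module>
    k=q[(q[:,1]>=a)&(q[:,1]<a+25)]; print('  y',round(a),'x',np.percentile(k[:,0],[2,98]).round(1),'z',np.median(k[:,2]).round(1))
                                                             ~~~~~~~~~~~~~^^^^^^^^^^^^^^^
    return _quantile_unchecked(
        a, q, axis, out, overwrite_input, method, keepdims, weights)
    return _ureduce(a,
                    func=_quantile_ureduce_func,
    ...<5 lines>...
                    overwrite_input=overwrite_input,
                    method=method)
    r = func(a, **kwargs)
    result = _quantile(arr,
                       quantiles=q,
    ...<2 lines>...
                       out=out,
                       weights=wgt)
    slices_having_nans = np.isnan(arr[-1, ...])
                                  ~~~^^^^^^^^^
IndexError: index -1 is out of bounds for axis 0 with size 0
```

Emit:
servo_tool([
  [0.7, -6, 0, 0, 0, 0, 0],
  [0.7, -10, 0, 0, 0, 0, 0],
  [0.7, -10, 0, 0, 0, 0, 0],
  [0.7, -10, 0, 0, 0, 0, 0],
  [0.7, -10, 0, 0, 0, 0, 0],
  [0.7, -10, 0, 0, 0, 0, 0],
  [0.7, -10, 0, 0, 0, 0, 0],
  [0.7, -8, 0, 0, 0, 0, 0],
  [0.7, -4, 0, 0, 0, 0, 0],
])

```text
time: 54.45
tcp_pos: [0.5083, -0.1744, 0.0473]
eef_rot: [-0.002, 0.688, 0.726, 0.002]
ft_force: [-0.9, 9.5, 3.6]
opening: 0.0599
finger_force: 5.0
```

Emit:
servo_tool([
  [0.7, -8, 0, 0, 0, 0, 0],
  [0.7, -10, 0, 0, 0, 0, 0],
  [0.7, -10, 0, 0, 0, 0, 0],
  [0.7, -10, 0, 0, 0, 0, 0],
  [0.7, -8, 0, 0, 0, 0, 0],
  [0.7, -5, 0, 0, 0, 0, 0],
  [0.7, -3, 0, 0, 0, 0, 0],
  [0.7, 0, 0, 0, 0, 0, 0],
])

```text
time: 55.45
tcp_pos: [0.5107, -0.2283, 0.047]
eef_rot: [-0.002, 0.688, 0.726, 0.002]
ft_force: [0.3, 7.7, 2.5]
opening: 0.0598
finger_force: 3.9
```

```bash
sed -i 's/print(.  y./if len(k): &/' tray2.py; python3 tray2.py
```

```text
File "tray2.py", line 9
    k=q[(q[:,1]>=a)&(q[:,1]<a+25)]; if len(k): print('  y',round(a),'x',np.percentile(k[:,0],[2,98]).round(1),'z',np.median(k[:,2]).round(1))
                                    ^^
SyntaxError: invalid syntax
```

Emit:
servo_tool([
  [0.7, -6, 0, 0, 0, 0, 0],
  [0.7, -6, 0, 0, 0, 0, 0],
  [0.7, -4, 0, 0, 0, 0, 0],
  [0.7, -3, 0, 0, 0, 0, 0],
  [0.7, -1, 0, 0, 0, 0, 0],
  [0.7, 0, 0, 0, 0, 0, 0],
])

```text
time: 56.2
tcp_pos: [0.5119, -0.2476, 0.047]
eef_rot: [-0.003, 0.688, 0.726, 0.002]
ft_force: [-0.3, 8.5, 4.6]
opening: 0.0599
finger_force: 4.6
```

```bash
sed -i 's/; if len(k): print/\n        if len(k): print/' tray2.py; python3 tray2.py; python3 tray.py
```

```text
[ 511.9 -247.6   47. ] [-0.3  8.5  4.6]
scene 106 rim y [-419. -241.] x [466. 583.] z [ 66.2  68.2 144.2]
  y -419 x [472.8 577.2] z 67.9
  y -373 x [572.4 575.4] z 66.4
  y -326 x [567.4 573.4] z 67.1
  y -280 x [483.5 581.8] z 68.6
wrist 1938 rim y [-264. -178.] x [482. 542.] z [66.5 69.5 84.9]
  y -265 x [482.2 541.7] z 69.5
  y -243 x [490.9 526.7] z 120.0
  y -200 x [507.7 507.7] z 189.9
[ 511.9 -247.5   47. ] [-0.4  9.7  4.8]
tray [ 461.8 -298.5   21.8    2.2   89.1]
rim z [67.5 69.4 70.9] rim y [-310. -283.] x [460. 565.]
```

Emit:
servo_tool([
  [0.7, 5, 0, 0, 0, 0, 0],
  [0.7, 15, 0, 0, 0, 0, 0],
  [0.7, 15, 0, -5, 0, 0, 0],
  [0.7, 0, 0, -40, 0, 0, 0],
  [0.7, 0, 0, -50, 0, 0, 0],
  [0.7, 0, 0, -50, 0, 0, 0],
  [0.7, 40, -30, 0, 0, 0, 0],
  [0.7, 45, -20, 0, 0, 0, 0],
  [0.7, 45, 0, 0, 0, 0, 0],
  [0.7, 45, 0, 0, 0, 0, 0],
])

```text
time: 57.6
tcp_pos: [0.4502, -0.0428, 0.1929]
eef_rot: [-0.0, 0.689, 0.725, 0.0]
ft_force: [0.5, 0.6, -0.3]
opening: 0.0598
finger_force: 0.0
```

Emit:
servo_tool([
  [0.7, 45, 0, 0, 0, 0, 0],
  [0.7, 40, 0, 0, 0, 0, 0],
  [0.7, 0, 0, 0, 0, 0, 0],
])

```text
time: 57.98
tcp_pos: [0.4459, 0.0441, 0.193]
eef_rot: [-0.001, 0.686, 0.727, 0.001]
ft_force: [0.5, -0.5, -0.1]
opening: 0.0594
finger_force: 0.0
```

```bash
python3 tray.py
python3 - <<'E'
from h import *
im,d,p,P,h=top('fin.png'); X,Y,Z=P[...,0]*1000,P[...,1]*1000,P[...,2]*1000
m=((h[...,0]>12)&(h[...,0]<32)&(h[...,1]>90)&(h[...,2]>40)).astype(np.uint8); n,l,st,c=cv2.connectedComponentsWithStats(m)
for i in range(1,n):
    q=np.median(P[l==i],0)*1000
    if st[i,4]>12 and 250<q[0]<620 and -460<q[1]<550: print(st[i,4],st[i,:4],q.round())
print('scale',rect((Z>25)&(Z<47)&(X>380)&(X<640)&(Y<-220)&(Y>-460),p,.038))
hd=(Z>105)&(Z<125)&(np.hypot(X-567,Y-124)<50); print('handle',hd.sum(),P[hd].mean(0) if hd.any() else '')
im,d,p=cam('scene'); P=cloud(d,p)*1000; hd=(P[...,2]>110)&(P[...,2]<125)&(np.hypot(P[...,0]-567,P[...,1]-124)<50); print('handle scene',hd.sum(),P[hd].mean(0) if hd.any() else '')
E
```

```text
[445.9  44.1 193. ] [ 0.5 -0.5 -0.1]
tray [ 514.4 -337.2  158.6  105.7  -87. ]
rim z [67.3 69.8 72.2] rim y [-419. -257.] x [459. 570.]
180 [470 190  24  22] [ 530. -298.   60.]
79 [518 190  10  11] [ 543. -394.   65.]
69 [503 192  12  10] [ 541. -363.   58.]
130 [488 206  20  18] [ 500. -339.   59.]
72 [511 211  12  11] [ 497. -379.   58.]
51 [480 222   7  10] [ 474. -304.   66.]
scale [ 514.6 -339.4  202.2  200.   -86.9]
handle 166 [0.56845027 0.12186956 0.11681135]
handle scene 86 [573.84174612 123.41659103 114.39014256]
```

```bash
python3 -c "
from workcell import ctrl
print(ctrl.hand_in())"
```

```text
the job is handed in; nothing more can be done
None
```

I handed the job in with all nine bushes in the blue tray. The tray sits flat and square about 2 mm off the scale platform's centre, and the scoop stands upright on its mat. No verdict came back.

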